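Fetch the setting ring from behind the things in the storage rack

ROBOT

A 6-joint arm with a two-finger parallel gripper is mounted at the origin on a cart in front of the work surface, level with it; the furniture and walls round the work are solid. World frame = base frame: x ahead of the robot, y to its left, z up, the work surface at z = 0. Lengths are in m, angles in rad, forces in N, time in s.
With the tool pointing down it reaches from about 0.3 to 1 m from the base axis. Payload 5.1 kg.
Tool frame: the origin (TCP) lies on the front face of the gripper's body, between the roots of the fingers; the fingertips stand 78 mm ahead of it and the grasp point (between the pads) lies 59 mm ahead of it; z points along the fingers, y is the direction in which the jaws open and shut (so a half turn about z gives the same grasp; the last joint's range is limited). The gripper opens to 95 mm and grips with 3 to 60 N. Pads are 20 mm wide; open, the fingers measure 119 mm over their backs; the gripper's body (75 mm by 180 mm) begins 59 mm behind the grasp point.
Start: joints at [-1.406, 0.124, 1.65, -0, 1.367, -0.083], TCP at [0.159, -0.63, 0.292] pointing down, gripper open.
Joint ranges: [-2.61, 2.61], [-1.02, 2.33], [0.03, 2.71], [-1.35, 4.49], [0.32, 2.68], [-2.91, 2.91]. Speed limits (rad/s): [2.57, 2.57, 3.14, 3.14, 3.14, 3.14].

INTERFACE

Orientations are given as [roll, pitch, yaw] about the fixed x, y, z axes, in that order (R = Rz(yaw) Ry(pitch) Rx(roll)).
In Python, from workcell import robot, eyes, order gives the robot as it stands.
- The arm moves only by the shell command python3 -m jog 'ROWS' [FORCE]. ROWS is text: rows parted by semicolons, each of 7 numbers parted by spaces: the turn, a rotation vector about the tool's x, y, z in degrees, then the shift along the tool's x, y, z in cm, then the finger opening in cm, from 0 to 9.51. A call has 1 to 10 rows; each row shifts and turns the pose as measured when the row begins, along the tool's axes as they then stand; what a row does not reach is not made up. A row lasts 1/10 s, in which the tool goes at most 50 mm and 8.59 degrees, less where a joint would pass 70% of its speed; a pose out of reach is approached as far as the arm can. A call with a gripper value outside its range is refused whole. The fingers move at their own pace and stop on an object; FORCE is the grip in N (left out, the last holds). Time passes only in rows, so rows that do not move let the fingers close. It gives the time, the measured TCP pose, the force and the opening at its end, in the units of the state.
- robot.state(): the state, without advancing time (a new reading comes with each control period).
- eyes.camera(name): name is "scene" or "top" or "wrist"; returns the picture (420x560x3 uint8, blue, green, red); there is no depth.
- eyes.calibration(name): a dict with "fov_y" (degrees; the focal length in pixels is half the picture's height over the tangent of half this angle, whatever the lens; pixels are square), "cx", "cy" (the principal point, pixels), "k1" (the pictures are not rectified: a ray, as slopes to the right and down, at radius r is drawn at 1 + k1 r^2 times it, then the intrinsics apply), "extrinsics" (4x4, takes a point from camera to world coordinates). Camera axes: x right, y down, z forward; pixel columns grow to the right and rows downward; lengths in m; the calibration is good to about 2 mm. A picture is of the moment at which its call begins: read the wrist's pose just before it. calibration takes no time and is no camera call; for the wrist camera it gives the pose at the moment of the call.
- order.finish_job(): hands the job in, once; it reports no verdict.
The state is a dict: "time_s": time; "joint_positions": joint angles; "qvel": joint speeds; "tau": joint torques, N m; "position": TCP position; "orientation": TCP orientation; "force": force on the tool from outside, world axes, zero at the start; "wrist_torque": the same for the moment, N m; "finger_gap": opening from 0.0 (shut) to 1.0 (fully open).
Only numpy, scipy, OpenCV 4.12 (cv2) and the standard library are available. Lean on these libraries where they do the work, as an engineer would, in place of code of your own. Each camera call takes 0.05 s, during which the arm holds its last target. There are 200 camera calls.

TASK

The setting ring lies at the closed end of the wooden storage rack, behind the jar, the cylinder square and the V-block. First stand all three on the cork side mat, then lay the ring flat on the middle of the round measuring plate, and after that put the three back upright in the rack, each in the very place where it stood at the start. Tip nothing over and leave everything else on the surface plate where it is.

Things in the scene. Friction and masses are not known exactly. Their poses are not given: they have to be found in the camera images.
- rack: fixed wooden rack, a straight lane 296 x 84 mm. Origin: centre of underside; x along the lane to its closed end, y across, z up. Floor at z 5 mm; side and end walls 7 mm thick, tops at z 24 mm; 70 mm wide inside, end wall's inner face at x +141, open at -x and above. Flush strips part the places: ring near x +78, the other three near +16, -42, -100 mm (order varies), y near 0
- side_mat: fixed flat cork mat 140 (its x) x 270 (its y) mm, 3 mm thick, empty at the start: the side area. Origin: centre of its underside
- measuring_plate: fixed round bright metal plate, diameter 100 mm, 8 mm high, with two scribed circles. Origin: centre of its underside. A tall fixed height gauge with a display (over 0.3 m high) stands to its left and behind the rack or mat, at world x > 0.6, y from -0.02 to 0.4: come to the plate from the robot's side, not across from the left
- setting_ring: steel setting ring lying flat, outer diameter 62 mm, bore 30 mm, 20 mm high, 0.3 kg. Origin: centre of its underside. It starts at the closed end of the rack, about 4 mm from the side walls and 32 mm from the end wall: to be gripped along the lane (rack x) over its 62 mm diameter, once the things before it are gone
- jar: white screw-top jar, lid diameter 48 mm (above 43 mm height), body diameter 44 mm, 62 mm high, 0.09 kg, standing in the rack. Origin: centre of its underside, z up
- cylinder: cylinder square: ground steel cylinder with black cap, diameter 38 mm, 80 mm high, 0.55 kg, standing in the rack. Origin: centre of its underside, z up
- vee_block: steel V-block 42 (its x) x 50 (its y) x 40 mm high, 0.52 kg, standing in the rack, its x along the rack's x within 0.1 rad. Origin: centre of its underside, z up
- flange: bystander, leave alone: turned steel flange, diameter 64 mm, with a hub, 26 mm high; origin: centre of its underside
- magnifier: bystander, leave alone: black stand magnifier, diameter 33 mm, 36 mm high; origin: centre of its underside
- oiler: bystander, leave alone: oil bottle with red nozzle, diameter 37 mm, 120 mm high; origin: centre of its underside

How it is judged:
On the way, in this order (a step that is already met when the one before it is completed fails the run):
1. jar, cylinder square and V-block all stand upright on the side mat, the ring still in its place (x of jar in the frame of side_mat between -0.07 and 0.07 m and y of jar in the frame of side_mat between -0.135 and 0.135 m and z of each of jar, cylinder, vee_block in the frame of side_mat below 0.008 m and angle between each of jar, cylinder, vee_block's own z axis and vertical below 0.12 rad and linear speed of each of jar, cylinder, vee_block below 0.03 m/s and x of cylinder in the frame of side_mat between -0.07 and 0.07 m and y of cylinder in the frame of side_mat between -0.135 and 0.135 m and x of vee_block in the frame of side_mat between -0.07 and 0.07 m and y of vee_block in the frame of side_mat between -0.135 and 0.135 m and distance of setting_ring from where it was at the start of the episode below 0.03 m), for 0.2 s.
2. the ring lies flat on the middle of the measuring plate, the three still standing on the mat (horizontal distance between setting_ring and measuring_plate below 0.012 m and z of setting_ring in the frame of measuring_plate between 0.005 and 0.012 m and angle between setting_ring's own z axis and vertical below 0.08 rad and linear speed of setting_ring below 0.02 m/s and x of jar in the frame of side_mat between -0.07 and 0.07 m and y of jar in the frame of side_mat between -0.135 and 0.135 m and z of each of jar, cylinder, vee_block in the frame of side_mat below 0.008 m and angle between each of jar, cylinder, vee_block's own z axis and vertical below 0.12 rad and linear speed of each of jar, cylinder, vee_block below 0.03 m/s and x of cylinder in the frame of side_mat between -0.07 and 0.07 m and y of cylinder in the frame of side_mat between -0.135 and 0.135 m and x of vee_block in the frame of side_mat between -0.07 and 0.07 m and y of vee_block in the frame of side_mat between -0.135 and 0.135 m), for 0.2 s.
At the end, for the whole second after the job is handed in: the ring lies flat on the measuring plate, its centre within 12 mm of the plate's centre; the jar, the cylinder square and the V-block each stand upright in the rack within 15 mm of where they stood at the start; all released and at rest (horizontal distance between setting_ring and measuring_plate below 0.012 m and z of setting_ring in the frame of measuring_plate between 0.005 and 0.012 m and angle between setting_ring's own z axis and vertical below 0.08 rad and linear speed of each of setting_ring, jar, cylinder, vee_block below 0.02 m/s and distance of each of jar, cylinder, vee_block from where it was at the start of the episode below 0.015 m and angle between each of jar, cylinder, vee_block's own z axis and vertical below 0.12 rad); the robot touches nothing.
It fails at once if a bystander (flange, magnifier or oil bottle) was shifted by more than 20 mm (distance of any of flange, magnifier, oiler from where it was at the start of the episode above 0.02 m).
It fails at once if the jar, the cylinder square, the V-block or the ring was tipped over (angle between any of jar, cylinder, vee_block, setting_ring's own z axis and vertical above 0.7 rad).
It also fails if it takes over 136 s, if anything falls off the work surface, if the arm or the gripper's body presses on something with over 40 N, if the wrist force passes 120 N, or if a joint passes its speed limit or range.

## Working session

There is one attempt and no reset: what is moved stays moved. The work goes in short steps, Python scripts to look and compute and a shell command to move; the robot and the scene stay as the last step left them, time stands still between calls to the robot, and variables do not carry over. Pictures are saved under pics/ and viewed, about 12 in all and at most 16, crops included, and the job is handed in when it is done.

```bash
mkdir -p pics; ls; cat > h.py <<'E'
import numpy as np, cv2
from workcell import robot, eyes, order
from scipy.spatial.transform import Rotation as Rn
def ray(c,u,v):
    f=210/np.tan(np.radians(c["fov_y"])/2)
    d=np.array([(u-c["cx"])/f,(v-c["cy"])/f]); s=d.copy()
    for _ in range(20): s=d/(1+c["k1"]*(s@s))
    T=np.array(c["extrinsics"]); return T[:3,3],T[:3,:3]@np.array([s[0],s[1],1])
def onz(c,u,v,z):
    o,d=ray(c,u,v); return o+d*(z-o[2])/d[2]
def proj(c,p):
    f=210/np.tan(np.radians(c["fov_y"])/2); T=np.array(c["extrinsics"])
    q=T[:3,:3].T@(np.array(p)-T[:3,3]); s=q[:2]/q[2]; s=s*(1+c["k1"]*(s@s))
    return f*s+[c["cx"],c["cy"]]
def snap(n,name):
    im=eyes.camera(n); cv2.imwrite(f"pics/{name}.png",im); return im
E
python3 - <<'E'
from h import *
for n in("top","scene"):
    c=eyes.calibration(n); print(n,c); im=snap(n,n+"0")
    cv2.imwrite(f"pics/{n}0b.png",cv2.resize(im,(800,600),interpolation=cv2.INTER_CUBIC))
print(robot.state())
E
```

```text
pics
top {'fov_y': 47.92597256904088, 'cx': 284.06637475457075, 'cy': 205.9321271423484, 'k1': -0.041500628234338234, 'extrinsics': array([[-0.02126006, -0.98668407,  0.1612531 ,  0.42402059],
       [-0.99953543,  0.02449989,  0.01812969,  0.05309167],
       [-0.02183896, -0.16079275, -0.98674655,  1.26642261],
       [ 0.        ,  0.        ,  0.        ,  1.        ]])}
scene {'fov_y': 47.11552984730668, 'cx': 278.02622722179325, 'cy': 211.0130031646913, 'k1': -0.06357610685441921, 'extrinsics': array([[ 0.56189502, -0.40054404,  0.72376685, -0.4332294 ],
       [-0.82703238, -0.25396165,  0.50151862, -0.66681744],
       [-0.01707127, -0.88037944, -0.47396268,  0.7251353 ],
       [ 0.        ,  0.        ,  0.        ,  1.        ]])}
{'time_s': 0.1, 'joint_positions': array([-1.40560586e+00,  1.24419595e-01,  1.65151712e+00,  5.95131437e-06,
        1.36750739e+00, -8.26035429e-02]), 'qvel': array([-0.00262369, -0.00123399, -0.00266284, -0.0006656 ,  0.00071731,
       -0.00019183]), 'tau': array([ 7.20522803e-04, -4.18881440e+01, -3.61094928e+01,  7.76256504e-02,
        4.61895776e-02, -7.23361791e-05]), 'position': array([ 0.1593224 , -0.62972616,  0.29113499]), 'orientation': array([-3.13974799e+00, -1.58569324e-04,  2.47792654e-01]), 'force': array([ 0.38863477, -0.13201791,  0.44134764]), 'wrist_torque': array([-0.00221139, -0.02868584, -0.01109393]), 'finger_gap': 1.0001791079244147}
```

View pics/top0b.png

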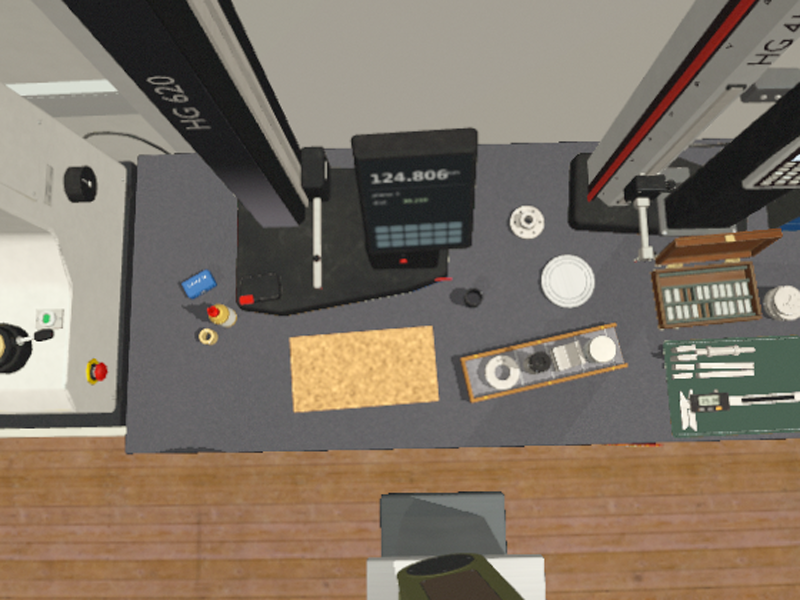

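View pics/scene0b.png

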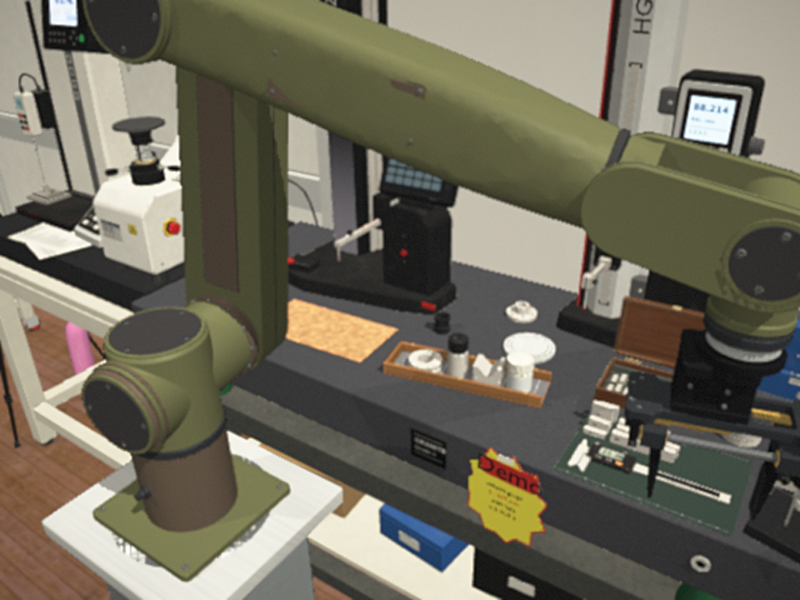

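```bash
python3 - <<'E'
from h import *
c=eyes.calibration("top"); im=cv2.imread("pics/top0.png")
k=560/800
def p(u,v,z): return np.round(onz(c,u*k,v*k,z)[:2],3)
for n,uv,z in [("mat TL",(290,337),.003),("mat TR",(433,326),.003),("mat BR",(438,402),.003),("mat BL",(297,412),.003),
 ("rack cl top",(461,357),.024),("rack cl bot",(471,401),.024),("open top",(616,326),.024),("open bot",(627,366),.024),
 ("plate",(568,281),.008),("ring",(502,372),.025),("cyl",(540,360),.085),("vee",(567,356),.045),("jar",(602,347),.067),("flange",(527,221),.02),("mag",(472,297),.03),("oiler",(214,312),.12)]: print(n,p(*uv,z))
w=eyes.calibration("wrist"); s=robot.state(); T=np.eye(4); T[:3,:3]=Rn.from_euler("xyz",s["orientation"]).as_matrix(); T[:3,3]=s["position"]
print(np.round(np.linalg.inv(T)@w["extrinsics"],3),w["fov_y"],w["cx"],w["cy"],w["k1"])
cv2.imwrite("pics/crop.png",cv2.resize(im[215:295,310:450],(800,457),interpolation=cv2.INTER_CUBIC))
E
```

```text
mat TL [0.554 0.297]
mat TR [0.569 0.026]
mat BR [0.427 0.021]
mat BL [0.414 0.283]
rack cl top [ 0.508 -0.023]
rack cl bot [ 0.427 -0.038]
open top [ 0.558 -0.311]
open bot [ 0.484 -0.326]
plate [ 0.647 -0.231]
ring [ 0.479 -0.097]
cyl [ 0.495 -0.156]
vee [ 0.504 -0.213]
jar [ 0.517 -0.271]
flange [ 0.763 -0.157]
mag [ 0.618 -0.047]
oiler [0.588 0.407]
[[ 0.001 -0.967 -0.254  0.07 ]
 [ 1.     0.001  0.001 -0.   ]
 [-0.    -0.254  0.967 -0.093]
 [ 0.     0.     0.     1.   ]] 62.614699194364995 285.3283278595739 212.5952431958743 -0.042738220040698695
```

```bash
python3 -m jog '0 0 0 3.9 -2.95 0 9.5;0 0 0 3.9 -2.95 0 9.5;0 0 0 3.9 -2.95 0 9.5;0 0 0 3.9 -2.95 0 9.5;0 0 0 3.9 -2.95 0 9.5;0 0 0 3.9 -2.95 0 9.5;0 0 0 3.9 -2.95 0 9.5;0 0 0 3.9 -2.95 0 9.5;0 0 0 3.9 -2.95 0 9.5;0 0 0 3.9 -2.95 0 9.5' ; python3 -m jog '0 0 0 3.9 -2.95 0 9.5;0 0 3.7 3.9 -2.95 0 9.5;0 0 0 0 0 0 9.5;0 0 0 0 0 0 9.5'
python3 - <<'E'
from h import *
s=robot.state(); print(s["time_s"],s["position"],s["orientation"])
c=eyes.calibration("wrist"); np.save("w1.npy",c,allow_pickle=True)
im=snap("wrist","w1"); cv2.imwrite("pics/w1b.png",cv2.resize(im,(800,600),interpolation=cv2.INTER_CUBIC))
E
```

```text
time_s: 1.1
position: [0.4683, -0.2413, 0.2862]
orientation: [-3.133, 0.002, 0.235]
force: [0.4, -0.6, -0.9]
finger_gap: 0.996
time_s: 1.5
position: [0.5331, -0.1578, 0.2848]
orientation: [-3.132, 0.004, 0.177]
force: [0.5, 0.2, -0.0]
finger_gap: 1.001
1.5 [ 0.53309994 -0.15776542  0.28476047] [-3.13153161  0.00357799  0.17738069]
```

View pics/w1b.png

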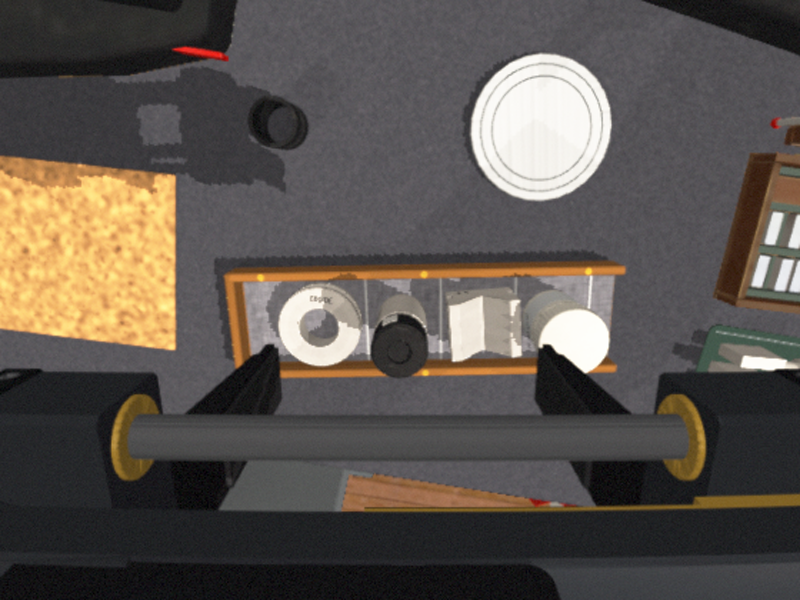

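```bash
python3 - <<'E'
from h import *
c=np.load("w1.npy",allow_pickle=True).item(); k=.7
def p(u,v,z): return onz(c,u*k,v*k,z)[:2]
for n,uv,z in [("rack clTop out",(226,275),.024),("rack cl bot out",(236,376),.024),("open top out",(625,269),.024),("open bot out",(617,371),.024),
 ("plate",(540.5,125),.008),("plateL",(471,126),.008),("plateR",(611,126),.008),("ring",(319.5,324),.025),("ringL",(279,324),.025),("ringR",(361,324),.025),("cyl",(399.5,347),.085),("cylL",(371,347),.085),("cylR",(428,347),.085),
 ("veeTL",(447,292),.045),("veeTR",(519,290),.045),("veeBL",(452,362),.045),("veeBR",(520,357),.045),("jar",(574,338),.067),("jarL",(539,338),.067),("jarR",(609,338),.067),("mag",(283,126),.036),("matTR",(176,173),.003),("matBR",(176,350),.003)]: print(n,np.round(p(*uv,z),4))
im=cv2.imread("pics/w1.png"); g=cv2.cvtColor(im,6)
m=(g>190).astype(np.uint8)
for ct in cv2.findContours(m,0,2)[0]:
    if cv2.contourArea(ct)>700: e=cv2.fitEllipse(ct); print(np.round(e[0],1),np.round(e[1],1),cv2.boundingRect(ct), np.round([onz(c,*e[0],z)[:2] for z in(.008,.025,.067)],4).tolist())
cv2.imwrite("pics/w1c.png",cv2.resize(im[175:275,150:440],(798,275),interpolation=cv2.INTER_CUBIC))
E
```

```text
rack clTop out [ 0.5061 -0.0238]
rack cl bot out [ 0.4271 -0.0382]
open top out [ 0.5632 -0.3114]
open bot out [ 0.4849 -0.3285]
plate [ 0.651  -0.2298]
plateL [ 0.6413 -0.1813]
plateR [ 0.6598 -0.2797]
ring [ 0.4815 -0.0972]
ringL [ 0.476  -0.0671]
ringR [ 0.4872 -0.128 ]
cyl [ 0.4961 -0.1572]
cylL [ 0.4929 -0.1396]
cylR [ 0.4994 -0.1749]
veeTL [ 0.5274 -0.1842]
veeTR [ 0.5378 -0.233 ]
veeBL [ 0.4772 -0.198 ]
veeBR [ 0.4898 -0.2453]
jar [ 0.5168 -0.2711]
jarL [ 0.5126 -0.2481]
jarR [ 0.521  -0.2942]
mag [ 0.6167 -0.0565]
matTR [0.5714 0.0277]
matBR [0.4304 0.0192]
[403.3 236.9] [40.8 48.1] (377, 216, 50, 45) [[0.5006, -0.2966], [0.5052, -0.2897], [0.5168, -0.2726]]
[327.4 229.5] [29.7 43.3] (315, 207, 25, 46) [[0.4936, -0.2101], [0.4986, -0.2071], [0.5109, -0.1999]]
[220.9 229.7] [45.2 55.8] (195, 201, 57, 55) [[0.4717, -0.0922], [0.4777, -0.0947], [0.4925, -0.1009]]
[ 61.4 179.7] [121.2 155.8] (0, 120, 122, 125) [[0.4969, 0.0907], [0.5018, 0.0799], [0.5137, 0.0529]]
[378.4  88.5] [ 95.4 102.3] (330, 38, 98, 102) [[0.6501, -0.2301], [0.6479, -0.2262], [0.6425, -0.2167]]
```

View pics/w1c.png

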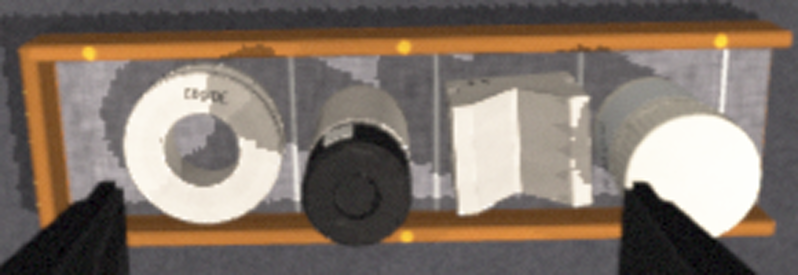

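```bash
cat > go.py <<'E'
import sys
from h import *
# tool-frame shift (cm) and turn (deg) from the measured pose to x y z yaw(deg), pointing down
x,y,z,yaw=map(float,sys.argv[1:5]); s=robot.state()
R=Rn.from_euler("xyz",s["orientation"]); G=Rn.from_euler("xyz",[np.pi,0,np.radians(yaw)])
print("t",round(s["time_s"],1),"at",np.round(s["position"],4),np.round(np.degrees(s["orientation"]),1),"F",np.round(s["force"],1),"gap mm",round(s["finger_gap"]*95.1,1))
print("turn",np.round((R.inv()*G).as_rotvec(degrees=True),1),"shift cm (axes now)",np.round(R.inv().apply(np.array([x,y,z])-s["position"])*100,2),"(axes after turn)",np.round(G.inv().apply(np.array([x,y,z])-s["position"])*100,2))
E
python3 -m jog '0 0 0 -1.23 3.63 0 9.5;0 0 0 -1.23 3.63 0 9.5;0 0 0 -1.23 3.63 0 9.5;0 0 -8.5 0 0 0 9.5;0 0 -8.5 0 0 0 9.5;0 0 -8.5 0 0 0 9.5;0 0 -8.5 0 0 0 9.5;0 0 -8.5 0 0 0 9.5;0 0 -8.5 0 0 0 9.5;0 0 -8.5 0 0 0 9.5' >/dev/null; python3 -m jog '0 0 -8.5 0 0 0 9.5;0 0 -8.5 0 0 0 9.5;0 0 -8.5 0 0 0 9.5;0 0 0 0 0 0 9.5'; python3 go.py 0.516 -0.272 0.16 101.3
```

```text
time_s: 2.95
position: [0.4978, -0.2943, 0.2801]
orientation: [-3.131, -0.012, 1.676]
force: [0.2, 0.5, -0.3]
finger_gap: 1.0
t 3.0 at [ 0.4978 -0.2943  0.2801] [-179.4   -0.7   96. ] F [ 0.2  0.5 -0.3] gap mm 95.1
turn [-0.6 -0.7 -5.3] shift cm (axes now) [ 1.89  2.16 12.02] (axes after turn) [ 1.84  2.22 12.01]
```

```bash
python3 -m jog '-0.6 -0.7 -5.3 0 0 0 9.5;0 0 0 0.95 1.1 4 9.5;0 0 0 0.95 1.1 4 9.5;0 0 0 0 0 4 9.5;0 0 0 0 0 0 9.5' >/dev/null; python3 go.py 0.516 -0.272 0.114 101.3
python3 - <<'E'
from h import *
c=eyes.calibration("wrist"); np.save("w2.npy",c,allow_pickle=True)
im=snap("wrist","w2"); 
E
```

```text
t 3.5 at [ 0.5137 -0.2769  0.1598] [179.7   0.3 100. ] F [-0.8  0.2 -0.5] gap mm 95.2
turn [ 0.3  0.3 -1.3] shift cm (axes now) [0.47 0.29 4.58] (axes after turn) [0.44 0.32 4.58]
```

View pics/w2.png

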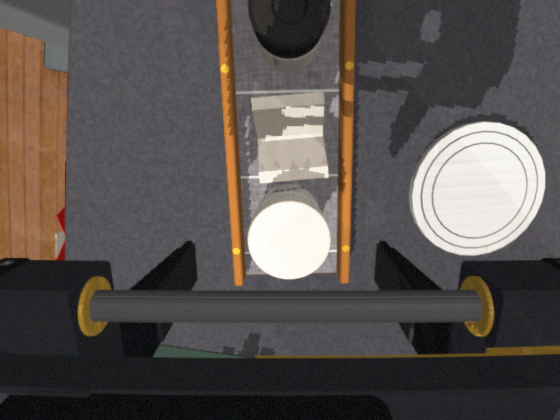

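```bash
python3 - <<'E'
from h import *
c=np.load("w2.npy",allow_pickle=True).item(); im=cv2.imread("pics/w2.png"); m=(cv2.cvtColor(im,6)>185).astype(np.uint8); m[280:]=0
for ct in cv2.findContours(m,0,2)[0]:
    if cv2.contourArea(ct)>1500: e=cv2.fitEllipse(ct); print(np.round(e[0],1),np.round(e[1],1),np.round([onz(c,*e[0],z)[:2] for z in(.008,.067)],4).tolist())
print(onz(c,288.5,237.5,.067),onz(c,478,188,.008))
for uv,z in [((251,95),.045),((324,92),.045),((259,181),.045),((327,179),.045),((238,284),.024),((346,282),.024)]: print(np.round(onz(c,*uv,z)[:2],4))
E
```

```text
[289.2 239.8] [76.7 84. ] [[0.5184, -0.2913], [0.5137, -0.2708]]
[478.3 188.3] [122.3 141. ] [[0.6478, -0.2282], [0.6119, -0.2229]]
[ 0.51300038 -0.26949866  0.067     ] [ 0.64753343 -0.22807667  0.008     ]
[ 0.4782 -0.1959]
[ 0.5191 -0.1869]
[ 0.4906 -0.2444]
[ 0.5311 -0.236 ]
[ 0.4865 -0.3257]
[ 0.5637 -0.3106]
```

```bash
python3 -m jog '0.3 0.3 -1.3 0 0 0 9.5;0 0 0 0.55 0.15 2 9.5;0 0 0 0 0 2 9.5;0 0 0 0 0 0.6 9.5;0 0 0 0 0 0 9.5' 20>/dev/null; python3 go.py 0.514 -0.271 0.114 101.3; python3 -m jog '0 0 0 0 0 0 3;0 0 0 0 0 0 3;0 0 0 0 0 0 3;0 0 0 0 0 0 3;0 0 0 0 0 0 3;0 0 0 0 0 0 3' 20; python3 go.py 0.514 -0.271 0.26 101.3
```

```text
time_s: 4.0
position: [0.5214, -0.2791, 0.1307]
orientation: [3.124, 0.018, 1.765]
force: [-0.5, -0.6, -0.5]
finger_gap: 0.999
t 4.0 at [ 0.5214 -0.2791  0.1307] [179.    1.  101.1] F [-0.5 -0.6 -0.5] gap mm 95.0
turn [ 1.   1.  -0.2] shift cm (axes now) [ 0.97 -0.6   1.65] (axes after turn) [ 0.94 -0.57  1.67]
time_s: 4.6
position: [0.5237, -0.2814, 0.1375]
orientation: [3.118, 0.025, 1.764]
force: [-0.9, -0.4, 0.6]
finger_gap: 0.55
t 4.6 at [ 0.5237 -0.2814  0.1375] [178.6   1.4 101.1] F [-0.9 -0.4  0.6] gap mm 52.3
turn [ 1.4  1.4 -0.2] shift cm (axes now) [  0.9   -0.46 -12.29] (axes after turn) [  1.21  -0.75 -12.25]
```

```bash
for i in 1 2 3; do python3 -m jog '0 0 0 0 0 0 9.5' 20 >/dev/null; python3 go.py 0.514 -0.271 0.114 101.3; done
```

```text
t 4.7 at [ 0.5237 -0.2813  0.1375] [178.6   1.4 101.1] F [ 0.3 -0.7 -1. ] gap mm 56.4
turn [ 1.4  1.4 -0.2] shift cm (axes now) [ 1.26 -0.81  2.3 ] (axes after turn) [ 1.21 -0.75  2.35]
t 4.8 at [ 0.5237 -0.2813  0.1373] [178.6   1.4 101.1] F [ 0.4 -0.7 -0.2] gap mm 62.9
turn [ 1.4  1.4 -0.2] shift cm (axes now) [ 1.25 -0.81  2.28] (axes after turn) [ 1.19 -0.75  2.33]
t 4.9 at [ 0.5236 -0.2812  0.1371] [178.6   1.4 101.1] F [0.1 0.6 0.3] gap mm 71.2
turn [ 1.4  1.4 -0.2] shift cm (axes now) [ 1.24 -0.8   2.26] (axes after turn) [ 1.19 -0.74  2.31]
```

```bash
for i in 1; do python3 -m jog '1.4 1.4 -0.2 1.2 -0.75 0 9.5' 20 >/dev/null; python3 go.py 0.514 -0.271 0.114 101.3;python3 -m jog '0 0 0 0 0 0 9.5' 20 >/dev/null; python3 go.py 0.514 -0.271 0.114 101.3;python3 -m jog '0 0 0 0 0 0 9.5' 20 >/dev/null; python3 go.py 0.514 -0.271 0.114 101.3; python3 -m jog '0 0 0 0 0 1 9.5' 20 >/dev/null; python3 go.py 0.514 -0.271 0.114 101.3; done
```

```text
t 5.0 at [ 0.5142 -0.2712  0.1369] [-180.     0.   101.3] F [ 0.2  0.5 -1.3] gap mm 79.0
turn [-0.  0. -0.] shift cm (axes now) [ 0.03 -0.02  2.29] (axes after turn) [ 0.03 -0.02  2.29]
t 5.1 at [ 0.5138 -0.2706  0.1363] [-1.799e+02 -1.000e-01  1.013e+02] F [ 0.  -0.3 -0.4] gap mm 87.2
turn [-0.1 -0.1 -0. ] shift cm (axes now) [-0.04  0.02  2.23] (axes after turn) [-0.04  0.02  2.23]
t 5.2 at [ 0.514  -0.2708  0.1364] [-180.    -0.   101.3] F [-0.1 -1.1  0.7] gap mm 93.0
turn [-0. -0. -0.] shift cm (axes now) [-0.02 -0.01  2.24] (axes after turn) [-0.02 -0.01  2.24]
t 5.3 at [ 0.5151 -0.2716  0.1276] [179.9   0.2 101.3] F [-0.   0.3  1.1] gap mm 94.8
turn [ 0.1  0.2 -0. ] shift cm (axes now) [ 0.08 -0.1   1.36] (axes after turn) [ 0.08 -0.1   1.36]
```

```bash
python3 -m jog '0 0 0 0 -0.1 0.8 9.5;0 0 0 0 0 0.5 9.5;0 0 0 0 0 0 9.5' 20 >/dev/null; python3 go.py 0.514 -0.271 0.114 101.3; python3 -m jog '0 0 0 0 0 0 3;0 0 0 0 0 0 3;0 0 0 0 0 0 3;0 0 0 0 0 0 3;0 0 0 0 0 0 3;0 0 0 0 0 0 3;0 0 0 0 0 0 3;0 0 0 0 0 0 3' 20 >/dev/null;python3 go.py 0.514 -0.271 0.21 101.3
```

```text
t 5.6 at [ 0.5132 -0.2715  0.1108] [180.    0.  101.3] F [ 0.3  0.7 -1. ] gap mm 95.2
turn [ 0.  0. -0.] shift cm (axes now) [ 0.03  0.09 -0.32] (axes after turn) [ 0.03  0.09 -0.32]
t 6.4 at [ 0.5137 -0.2718  0.1115] [1.799e+02 1.000e-01 1.013e+02] F [ 0.1 -0.9 -1.5] gap mm 47.7
turn [ 0.1  0.1 -0. ] shift cm (axes now) [ 0.06  0.05 -9.85] (axes after turn) [ 0.08  0.04 -9.85]
```

```bash
python3 -m jog '0 0 0 0 0 -1 3;0 0 0 0 0 -2 3;0 0 0 0 0 -3 3;0 0 0 0 0 -2.2 3;0 0 0 0 0 -1 3;0 0 0 0 0 0 3' >/dev/null; python3 go.py 0.475 0.225 0.21 101.3
```

```text
t 7.0 at [ 0.5126 -0.2711  0.2074] [-179.9   -0.   101.3] F [-0.3  0.2 -0.8] gap mm 48.0
turn [-0.1 -0.  -0. ] shift cm (axes now) [49.39  6.   -0.23] (axes after turn) [49.39  6.03 -0.26]
```

```bash
python3 -m jog '0 0 0 1 0.6 0 3;0 0 0 2.2 1 0 3;0 0 0 3.6 1 0 3;0 0 0 4 1 0 3;0 0 0 4 1 0 3;0 0 0 4 0.8 0 3;0 0 0 4 0.4 0 3;0 0 0 4 0.2 0 3;0 0 0 4 0 0 3;0 0 0 4 0 0 3' >/dev/null;  python3 -m jog '0 0 0 4 0 0 3;0 0 0 4 0 0 3;0 0 0 3 0 0 3;0 0 0 2 0 0 3;0 0 0 1 0 0 3;0 0 0 0 0 0 3;0 0 0 0 0 0 3' >/dev/null;python3 go.py 0.475 0.225 0.1105 101.3
```

```text
t 8.7 at [0.4615 0.2469 0.1861] [-177.9   -0.6  101.3] F [-0.2 -0.3 -0.8] gap mm 47.8
turn [-2.1 -0.6  0. ] shift cm (axes now) [-2.49  1.17  7.5 ] (axes after turn) [-2.41  0.9   7.56]
```

```bash
python3 -m jog '-2.1 -0.6 0 -1 0.4 0 3;0 0 0 -1 0.4 1 3;0 0 0 0 0 2 3;0 0 0 0 0 2 3;0 0 0 0 0 1 3;0 0 0 0 0 0 3;0 0 0 0 0 0 3' >/dev/null;python3 go.py 0.475 0.225 0.1105 101.3
```

```text
t 9.4 at [0.4755 0.2211 0.1212] [-1.798e+02  1.000e-01  1.008e+02] F [-0.1 -0.1 -0.7] gap mm 47.6
turn [-0.2  0.1 -0.5] shift cm (axes now) [0.4  0.03 1.06] (axes after turn) [0.4  0.03 1.07]
```

```bash
python3 -m jog '-0.2 0 0 0 0 0.5 3;0 0 0 0 0 0.3 3;0 0 0 0 0 0.1 3;0 0 0 0 0 0 3;0 0 0 0 0 0 3' >/dev/null;python3 go.py 0.475 0.225 0.1095 101.3
```

```text
t 9.9 at [0.4771 0.2215 0.1142] [179.7   0.  100.8] F [ 0.4  0.4 -0.9] gap mm 47.6
turn [ 0.3  0.  -0.5] shift cm (axes now) [ 0.39 -0.15  0.46] (axes after turn) [ 0.39 -0.14  0.47]
```

```bash
python3 -m jog '0.3 0 0 0 0 0.2 3;0 0 0 0 0 0.2 3;0 0 0 0 0 0.05 3;0 0 0 0 0 0 3' >/dev/null;python3 go.py 0.475 0.225 0.1095 101.3; python3 -m jog '0 0 0 0 0 0 3;0 0 0 0 0 0 3'>/dev/null;python3 go.py 0.475 0.225 0.1095 101.3
```

```text
t 10.3 at [0.4774 0.2218 0.1099] [180.    0.  100.8] F [ 0.2  0.1 -1.3] gap mm 47.5
turn [ 0.   0.  -0.5] shift cm (axes now) [ 0.36 -0.18  0.04] (axes after turn) [ 0.36 -0.18  0.04]
t 10.5 at [0.4773 0.2218 0.1097] [-180.     0.   100.8] F [-0.2 -0.6 -1.1] gap mm 47.7
turn [-0.   0.  -0.5] shift cm (axes now) [ 0.36 -0.17  0.02] (axes after turn) [ 0.36 -0.17  0.02]
```

```bash
python3 -m jog '0 0 0 0 0 0 9.5;0 0 0 0 0 0 9.5;0 0 0 0 0 0 9.5;0 0 0 0 0 0 9.5;0 0 0 0 0 -1 9.5;0 0 0 0 0 -2 9.5;0 0 0 0 0 -3 9.5;0 0 0 0 0 -3 9.5;0 0 0 0 0 -1 9.5;0 0 0 0 0 0 9.5' >/dev/null;python3 go.py 0.4945 -0.158 0.2 101.3; python3 -c "
from h import *
snap('top','t1')"
```

```text
t 11.5 at [0.4775 0.2219 0.2161] [179.9   0.  100.8] F [0.8 0.6 0.1] gap mm 95.4
turn [ 0.1  0.  -0.5] shift cm (axes now) [-37.64  -5.44   1.61] (axes after turn) [-37.59  -5.77   1.61]
```

```bash
python3 -m jog '0 0 0 -1.5 -0.3 0 9.5;0 0 0 -3 -0.5 0 9.5;0 0 0 -4 -0.6 0 9.5;0 0 0 -4 -0.6 0 9.5;0 0 0 -4 -0.6 0 9.5;0 0 0 -4 -0.6 0 9.5;0 0 0 -4 -0.6 0 9.5;0 0 0 -3.5 -0.5 0 9.5;0 0 0 -3 -0.4 0 9.5;0 0 0 -2 -0.3 0 9.5' >/dev/null;  python3 -m jog '0 0 0 -1 -0.2 0 9.5;0 0 0 -0.5 0 0 9.5;0 0 0 0 0 0 9.5;0 0 0 0 0 0 9.5' >/dev/null;python3 go.py 0.4945 -0.158 0.2 101.3
```

```text
t 12.9 at [ 0.4766 -0.1463  0.1924] [-177.9   -0.5  100.8] F [-0.6 -0.2  0.6] gap mm 95.0
turn [-2.1 -0.6 -0.5] shift cm (axes now) [-1.48  1.51 -0.83] (axes after turn) [-1.5   1.52 -0.76]
```

View pics/t1.png

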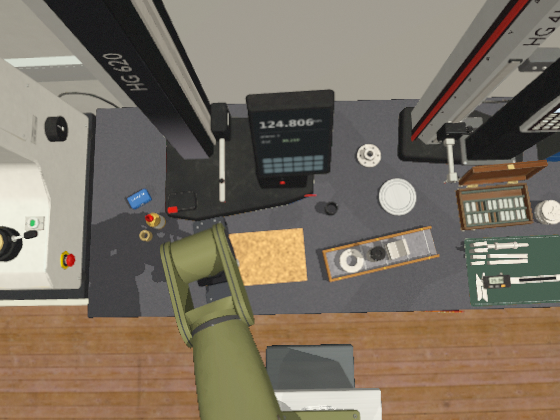

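```bash
python3 -m jog '-2.1 -0.6 -0.5 -0.7 0.75 0 9.5;0 0 0 -0.6 0.7 0 9.5;0 0 0 0 0 1 9.5;0 0 0 0 0 1.5 9.5;0 0 0 0 0 0.5 9.5;0 0 0 0 0 0 9.5;0 0 0 0 0 0 9.5' >/dev/null;python3 go.py 0.4945 -0.158 0.124 101.3; python3 -c "
from h import *
c=eyes.calibration('wrist');np.save('w3.npy',c,allow_pickle=True);snap('wrist','w3')"
```

```text
t 13.7 at [ 0.4933 -0.1522  0.1575] [-1.798e+02 -1.000e-01  1.016e+02] F [0.6 0.1 0.1] gap mm 95.0
turn [-0.2 -0.1  0.3] shift cm (axes now) [-0.6   0.01  3.35] (axes after turn) [-0.59  0.01  3.35]
```

View pics/w3.png

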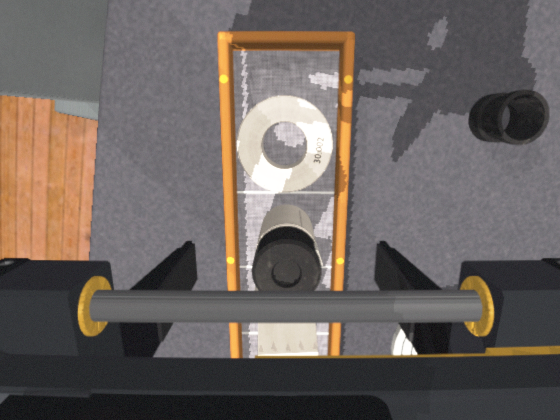

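```bash
python3 - <<'E'
from h import *
c=np.load("w3.npy",allow_pickle=True).item()
for uv,z in [((287.5,265),.085),((287,273),.085),((285,143.5),.025),((238,143),.025),((333,143),.025),((285,96),.025),((286,41),.024),((510,116),.036)]: print(uv,np.round(onz(c,*uv,z)[:2],4))
E
python3 -m jog '0 0 0 -0.3 0 1 9.5;0 0 0 -0.2 0 1.2 9.5;0 0 0 0 0 0.7 9.5;0 0 0 0 0 0.3 9.5;0 0 0 0 0 0 9.5' >/dev/null;python3 go.py 0.4945 -0.158 0.124 101.3;
```

```text
(287.5, 265) [ 0.4925 -0.1523]
(287, 273) [ 0.4931 -0.1568]
(285, 143.5) [ 0.4792 -0.0955]
(238, 143) [ 0.4495 -0.1013]
(333, 143) [ 0.5094 -0.0889]
(285, 96) [ 0.4733 -0.0668]
(286, 41) [ 0.4673 -0.0352]
(510, 116) [ 0.6103 -0.0499]
t 14.2 at [ 0.4942 -0.1578  0.1231] [-1.798e+02 -1.000e-01  1.016e+02] F [-0.1  0.1 -0.5] gap mm 94.8
turn [-0.2 -0.1  0.3] shift cm (axes now) [-0.02  0.02 -0.09] (axes after turn) [-0.02  0.02 -0.09]
```

```bash
python3 -m jog '0 0 0 0 0 0 2.5;0 0 0 0 0 0 2.5;0 0 0 0 0 0 2.5;0 0 0 0 0 0 2.5;0 0 0 0 0 0 2.5;0 0 0 0 0 0 2.5;0 0 0 0 0 0 2.5;0 0 0 0 0 0 2.5;0 0 0 0 0 0 2.5' 45 >/dev/null; python3 go.py 0.4945 -0.158 0.124 101.3; python3 -m jog '0 0 0 0 0 0 2.5;0 0 0 0 0 -1 2.5;0 0 0 0 0 -2 2.5;0 0 0 0 0 -3 2.5;0 0 0 0 0 -2.5 2.5;0 0 0 0 0 -1 2.5;0 0 0 0 0 0 2.5'>/dev/null; python3 go.py 0.476 0.145 0.2 101.3;
```

```text
t 15.1 at [ 0.495  -0.1581  0.1246] [-180.    -0.   101.6] F [ 0.   0.3 -0.3] gap mm 36.1
turn [-0.  -0.   0.3] shift cm (axes now) [ 0.02 -0.05  0.06] (axes after turn) [ 0.02 -0.05  0.06]
t 15.8 at [ 0.4895 -0.1556  0.2148] [-179.1   -0.7  101.6] F [ 0.5  0.2 -7.8] gap mm 35.9
turn [-0.9 -0.7  0.3] shift cm (axes now) [29.7   4.76  1.75] (axes after turn) [29.74  4.56  1.48]
```

```bash
python3 -m jog '0 0 0 1 0.5 0 2.5;0 0 0 2.2 0.7 0 2.5;0 0 0 3.4 0.8 0 2.5;0 0 0 4 0.8 0 2.5;0 0 0 4 0.7 0 2.5;0 0 0 4 0.6 0 2.5;0 0 0 3.6 0.4 0 2.5;0 0 0 3 0.1 0 2.5;0 0 0 2 0 0 2.5;0 0 0 1.2 0 0 2.5' >/dev/null;  python3 -m jog '0 0 0 0.6 0 0 2.5;0 0 0 0.3 0 0 2.5;0 0 0 0 0 0 2.5;0 0 0 0 0 0 2.5' >/dev/null;python3 go.py 0.476 0.145 0.14 101.3
```

```text
t 17.2 at [0.4644 0.1571 0.1962] [-177.2   -1.2  101.4] F [ 0.5 -0.7 -6.5] gap mm 36.4
turn [-2.8 -1.2  0.2] shift cm (axes now) [-1.54  1.17  5.54] (axes after turn) [-1.42  0.9   5.62]
```

```bash
python3 -m jog '-2.8 -1.2 0 -0.7 0.4 0 2.5;0 0 0 -0.6 0.4 1 2.5;0 0 0 0 0 1.5 2.5;0 0 0 0 0 1.5 2.5;0 0 0 0 0 0.8 2.5;0 0 0 0 0 0.3 2.5;0 0 0 0 0 0 2.5;0 0 0 0 0 0 2.5' >/dev/null;python3 go.py 0.476 0.145 0.1226 101.3
```

```text
t 18.0 at [0.4776 0.1406 0.1421] [-179.9   -0.   101. ] F [ 0.4  0.1 -6.3] gap mm 35.7
turn [-0.1 -0.  -0.3] shift cm (axes now) [ 0.46 -0.07  1.95] (axes after turn) [ 0.46 -0.07  1.95]
```

```bash
python3 -m jog '0 0 0 0.3 0 0.8 2.5;0 0 0 0.1 0 0.6 2.5;0 0 0 0 0 0.3 2.5;0 0 0 0 0 0.1 2.5;0 0 0 0 0 0 2.5;0 0 0 0 0 0 2.5' >/dev/null;python3 go.py 0.476 0.145 0.1226 101.3
```

```text
t 18.6 at [0.4777 0.1455 0.1242] [180.  -0. 101.] F [ 0.1 -0.4 -6.1] gap mm 35.8
turn [ 0.  -0.  -0.3] shift cm (axes now) [-0.01 -0.17  0.16] (axes after turn) [-0.01 -0.17  0.16]
```

```bash
python3 -m jog '0 0 0 0 0 0.12 2.5;0 0 0 0 0 0.05 2.5;0 0 0 0 0 0 2.5' >/dev/null;python3 go.py 0.476 0.145 0.1226 101.3; python3 -m jog '0 0 0 0 0 0 9.5;0 0 0 0 0 0 9.5;0 0 0 0 0 0 9.5;0 0 0 0 0 0 9.5;0 0 0 0 0 0 9.5;0 0 0 0 0 -1 9.5;0 0 0 0 0 -2 9.5;0 0 0 0 0 -3 9.5;0 0 0 0 0 -1.5 9.5;0 0 0 0 0 0 9.5' >/dev/null;python3 go.py 0.505 -0.2165 0.2 11.3
```

```text
t 18.9 at [0.478  0.1455 0.123 ] [179.9  -0.  101. ] F [ 0.7 -0.2 -6.2] gap mm 36.3
turn [ 0.1 -0.  -0.3] shift cm (axes now) [-0.01 -0.21  0.04] (axes after turn) [-0.01 -0.21  0.04]
t 19.9 at [0.4815 0.1461 0.2088] [179.2  -0.  101. ] F [ 0.7 -1.3  0.6] gap mm 94.9
turn [ 0.6 -0.6 89.7] shift cm (axes now) [-36.04  -4.62   0.79] (axes after turn) [-4.8  36.02  0.88]
```

```bash
python3 -m jog '0 0 0 -1.5 -0.3 0 9.5;0 0 0 -3 -0.5 0 9.5;0 0 0 -4 -0.5 0 9.5;0 0 0 -4 -0.5 0 9.5;0 0 0 -4 -0.5 0 9.5;0 0 0 -4 -0.5 0 9.5;0 0 0 -4 -0.5 0 9.5;0 0 0 -4 -0.5 0 9.5;0 0 0 -3.5 -0.4 0 9.5;0 0 0 -2 -0.3 0 9.5' >/dev/null;  python3 -m jog '0 0 0 -1 -0.1 0 9.5;0 0 8.5 0 0 0 9.5;0 0 8.5 0 0 0 9.5;0 0 8.5 0 0 0 9.5;0 0 8.5 0 0 0 9.5;0 0 8.5 0 0 0 9.5;0 0 8.5 0 0 0 9.5;0 0 8.5 0 0 0 9.5;0 0 8.5 0 0 0 9.5;0 0 8.5 0 0 0 9.5' >/dev/null;python3 -m jog '0 0 8.5 0 0 0 9.5;0 0 4.7 0 0 0 9.5;0 0 0 0 0 0 9.5;0 0 0 0 0 0 9.5' >/dev/null;python3 go.py 0.505 -0.216 0.16 11.3
```

```text
t 22.3 at [ 0.5002 -0.2101  0.1963] [-179.2   -0.2   10.4] F [-0.3  0.5  0.2] gap mm 95.2
turn [-0.8 -0.2 -0.9] shift cm (axes now) [0.35 0.71 3.62] (axes after turn) [0.35 0.67 3.63]
```

```bash
python3 -m jog '-0.8 -0.2 -0.9 0.35 0.65 0 9.5;0 0 0 0 0 1 9.5;0 0 0 0 0 1.6 9.5;0 0 0 0 0 0.7 9.5;0 0 0 0 0 0.3 9.5;0 0 0 0 0 0 9.5;0 0 0 0 0 0 9.5' >/dev/null;python3 go.py 0.505 -0.216 0.090 11.3; python3 -c "
from h import *
c=eyes.calibration('wrist');np.save('w4.npy',c,allow_pickle=True);snap('wrist','w4')"
```

```text
t 23.0 at [ 0.5054 -0.216   0.1571] [180.    0.   11.7] F [ 0.2 -0.7  0.1] gap mm 94.9
turn [0.  0.  0.4] shift cm (axes now) [-0.03 -0.01  6.71] (axes after turn) [-0.04 -0.01  6.71]
```

View pics/w4.png

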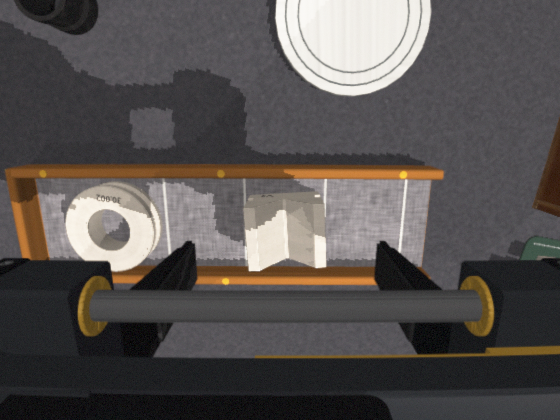

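```bash
python3 -m jog '0 0 0 0 0 1 9.5;0 0 0 0 0 1.5 9.5;0 0 0 0 0 1.5 9.5;0 0 0 0 0 1.2 9.5;0 0 0 0 0 0.8 9.5;0 0 0 0 0 0.3 9.5;0 0 0 0 0 0 9.5;0 0 0 0 0 0 9.5' >/dev/null;python3 go.py 0.505 -0.216 0.090 11.3
```

```text
t 23.9 at [ 0.5051 -0.2159  0.0881] [-1.80e+02  1.00e-01  1.17e+01] F [-0.6 -0.1 -0.3] gap mm 94.9
turn [-0.   0.1  0.4] shift cm (axes now) [-0.01  0.   -0.19] (axes after turn) [-0.01  0.   -0.19]
```

```bash
python3 -m jog '0 0 0 0 0 0 3;0 0 0 0 0 0 3;0 0 0 0 0 0 3;0 0 0 0 0 0 3;0 0 0 0 0 0 3;0 0 0 0 0 0 3;0 0 0 0 0 0 3;0 0 0 0 0 0 3;0 0 0 0 0 0 3' 45 >/dev/null; python3 go.py 0.505 -0.216 0.09 11.3; python3 -m jog '0 0 0 0 0 0 3;0 0 0 0 0 -1 3;0 0 0 0 0 -2 3;0 0 0 0 0 -3 3;0 0 0 0 0 -2.5 3;0 0 0 0 0 -1 3;0 0 0 0 0 0 3'>/dev/null; python3 go.py 0.478 0.07 0.2 11.3;
```

```text
t 24.8 at [ 0.5065 -0.2165  0.0906] [179.9  -0.2  11.7] F [-0.9  0.2 -0.1] gap mm 50.5
turn [ 0.1 -0.2  0.4] shift cm (axes now) [-0.14 -0.07  0.06] (axes after turn) [-0.14 -0.07  0.06]
t 25.4 at [ 0.502  -0.2143  0.1837] [-179.7    0.5   11.7] F [ 0.3  0.7 -4.1] gap mm 49.9
turn [-0.3  0.5  0.4] shift cm (axes now) [  3.41 -28.33  -1.49] (axes after turn) [  3.22 -28.35  -1.63]
```

```bash
python3 -m jog '0 0 0 0.3 -1 -0.3 3;0 0 0 0.5 -2.2 -0.3 3;0 0 0 0.5 -3.4 -0.3 3;0 0 0 0.5 -4 -0.2 3;0 0 0 0.5 -4 0 3;0 0 0 0.5 -4 0 3;0 0 0 0.4 -3.6 0 3;0 0 0 0.2 -2.6 0 3;0 0 0 0 -1.6 0 3;0 0 0 0 -0.8 0 3' >/dev/null;  python3 -m jog '0 0 -4 0 -0.4 0 3;0 0 -8 0 0 0 3;0 0 -8.5 0 0 0 3;0 0 -8.5 0 0 0 3;0 0 -8.5 0 0 0 3;0 0 -8.5 0 0 0 3;0 0 -8.5 0 0 0 3;0 0 -8.5 0 0 0 3;0 0 -8.5 0 0 0 3;0 0 -8.5 0 0 0 3' >/dev/null;python3 -m jog '0 0 -6 0 0 0 3;0 0 -3 0 0 0 3;0 0 0 0 0 0 3;0 0 0 0 0 0 3' >/dev/null;python3 go.py 0.478 0.065 0.12 101.3
```

```text
t 27.9 at [0.4594 0.0784 0.1662] [-176.6   -1.2  102.1] F [ 0.5  0.2 -5.2] gap mm 50.0
turn [-3.4 -1.2  0.8] shift cm (axes now) [-1.8   1.8   4.49] (axes after turn) [-1.68  1.56  4.62]
```

```bash
python3 -m jog '-3.4 -1.2 0.8 -0.8 0.8 0 3;0 0 0 -0.8 0.7 0.5 3;0 0 0 0 0 1.5 3;0 0 0 0 0 1.4 3;0 0 0 0 0 0.8 3;0 0 0 0 0 0.3 3;0 0 0 0 0 0 3;0 0 0 0 0 0 3' >/dev/null;python3 go.py 0.478 0.065 0.0886 101.3
```

```text
t 28.6 at [0.4777 0.0644 0.116 ] [-1.797e+02 -1.000e-01  1.010e+02] F [ 1.2  0.6 -4.3] gap mm 50.4
turn [-0.3 -0.1 -0.3] shift cm (axes now) [0.05 0.06 2.74] (axes after turn) [0.05 0.04 2.74]
```

```bash
python3 -m jog '-0.3 0 -0.3 0 0 0.8 3;0 0 0 0 0 0.8 3;0 0 0 0 0 0.5 3;0 0 0 0 0 0.2 3;0 0 0 0 0 0.1 3;0 0 0 0 0 0 3;0 0 0 0 0 0 3' >/dev/null;python3 go.py 0.478 0.065 0.0886 101.3
```

```text
t 29.4 at [0.4785 0.0647 0.0913] [ 1.799e+02 -1.000e-01  1.014e+02] F [ 0.4 -0.2 -4. ] gap mm 50.3
turn [ 0.1 -0.1  0.1] shift cm (axes now) [ 0.04 -0.04  0.27] (axes after turn) [ 0.04 -0.04  0.27]
```

```bash
python3 -m jog '0 0 0 0 0 0.15 3;0 0 0 0 0 0.08 3;0 0 0 0 0 0.03 3;0 0 0 0 0 0 3' >/dev/null;python3 go.py 0.478 0.065 0.0886 101.3; python3 -m jog '0 0 0 0 0 0 9.5;0 0 0 0 0 0 9.5;0 0 0 0 0 0 9.5;0 0 0 0 0 0 9.5;0 0 0 0 0 0 9.5;0 0 0 0 0 -1 9.5;0 0 0 0 0 -2 9.5;0 0 0 0 0 -3 9.5;0 0 0 0 0 -2.5 9.5;0 0 0 0 0 -1 9.5' >/dev/null;python3 -m jog '0 0 0 0 0 -1 9.5;0 0 0 0 0 0 9.5;0 0 0 0 0 0 9.5' >/dev/null; python3 go.py 0.479 -0.0965 0.2 11.3;python3 -c "
from h import *
c=eyes.calibration('wrist');np.save('w5.npy',c,allow_pickle=True);snap('wrist','w5')"
```

```text
t 29.8 at [0.479  0.0647 0.0892] [179.8  -0.  101.4] F [ 0.4  0.3 -4.2] gap mm 50.5
turn [ 0.2 -0.   0.1] shift cm (axes now) [ 0.05 -0.09  0.05] (axes after turn) [ 0.05 -0.09  0.06]
t 31.1 at [0.4805 0.0646 0.2037] [179.4   0.  101.4] F [ 0.6 -0.8 -0.2] gap mm 95.2
turn [ 0.5 -0.5 90.1] shift cm (axes now) [-15.76  -3.33   0.34] (axes after turn) [-3.3  15.77  0.37]
```

View pics/w5.png

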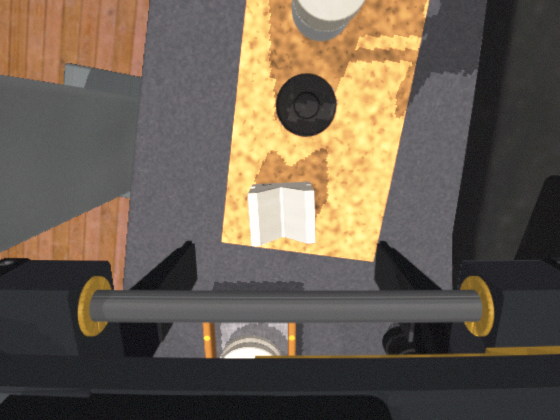

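```bash
python3 -m jog '0 0 0 -1 -0.3 0 8.2;0 0 0 -2.5 -0.6 0 8.2;0 0 0 -3.5 -0.7 0 8.2;0 0 0 -3.5 -0.7 0 8.2;0 0 0 -2.6 -0.5 0 8.2;0 0 4 -1.5 -0.4 0 8.2;0 0 8 -0.5 0 0 8.2;0 0 8.5 0 0 0 8.2;0 0 8.5 0 0 0 8.2;0 0 8.5 0 0 0 8.2' >/dev/null;  python3 -m jog '0 0 8.5 0 0 0 8.2;0 0 8.5 0 0 0 8.2;0 0 8.5 0 0 0 8.2;0 0 8.5 0 0 0 8.2;0 0 8.5 0 0 0 8.2;0 0 6 0 0 0 8.2;0 0 3 0 0 0 8.2;0 0 0 0 0 0 8.2;0 0 0 0 0 0 8.2' >/dev/null;python3 go.py 0.479 -0.0965 0.13 11.3
```

```text
t 33.0 at [ 0.4641 -0.1047  0.18  ] [-179.2    1.6   11. ] F [-0.8  0.5 -0.3] gap mm 82.2
turn [-0.8  1.6 -0.3] shift cm (axes now) [ 1.76 -0.45  4.96] (axes after turn) [ 1.62 -0.51  5.  ]
```

```bash
python3 -m jog '-0.8 1.6 -0.3 0.8 -0.25 0 8.2;0 0 0 0.8 -0.25 0.5 8.2;0 0 0 0 0 1.3 8.2;0 0 0 0 0 1.3 8.2;0 0 0 0 0 0.8 8.2;0 0 0 0 0 0.4 8.2;0 0 0 0 0 0 8.2;0 0 0 0 0 0 8.2' >/dev/null;python3 go.py 0.479 -0.0965 0.0865 11.3;python3 -c "
from h import *
c=eyes.calibration('wrist');np.save('w6.npy',c,allow_pickle=True);snap('wrist','w6')"
```

```text
t 33.8 at [ 0.4769 -0.0967  0.1295] [-179.8    0.4   11.5] F [ 0.6 -0.1  0. ] gap mm 82.0
turn [-0.2  0.4  0.2] shift cm (axes now) [0.24 0.03 4.3 ] (axes after turn) [0.21 0.02 4.3 ]
```

View pics/w6.png

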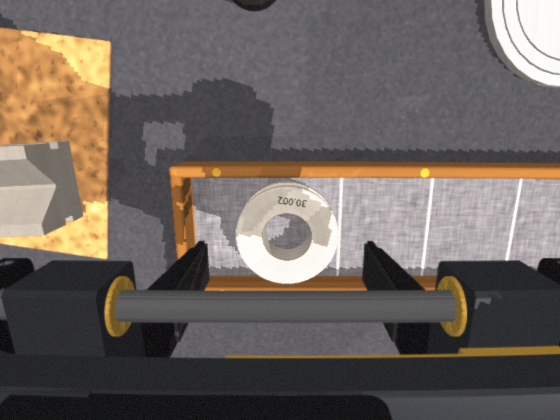

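```bash
python3 -c "
from h import *
c=np.load('w6.npy',allow_pickle=True).item();print(onz(c,287,234,.025))"; python3 -m jog '-0.2 0.4 0.2 0.2 0 0.8 8.2;0 0 0 0 0 1 8.2;0 0 0 0 0 1 8.2;0 0 0 0 0 0.7 8.2;0 0 0 0 0 0.3 8.2;0 0 0 0 0 0.1 8.2;0 0 0 0 0 0 8.2;0 0 0 0 0 0 8.2' >/dev/null;python3 go.py 0.479 -0.0965 0.0865 11.3
```

```text
[ 0.48057238 -0.09663101  0.025     ]
t 34.6 at [ 0.4795 -0.0965  0.0878] [ 1.799e+02 -1.000e-01  1.120e+01] F [0.8 0.4 0.2] gap mm 82.2
turn [ 0.1 -0.1 -0.1] shift cm (axes now) [-0.05 -0.01  0.13] (axes after turn) [-0.05 -0.01  0.13]
```

```bash
python3 -m jog '0 0 0 0.1 0 0.1 5;0 0 0 0 0 0 5;0 0 0 0 0 0 5;0 0 0 0 0 0 5;0 0 0 0 0 0 5;0 0 0 0 0 0 5;0 0 0 0 0 0 5;0 0 0 0 0 0 5' 45 >/dev/null; python3 go.py 0.48 -0.0965 0.0865 11.3; python3 -m jog '0 0 0 0 0 -1 5;0 0 0 0 0 -2 5;0 0 0 0 0 -2 5;0 0 0 0 0 -1 5;0 0 0 0 0 0 5;0 0 0 0 0 0 5' >/dev/null; python3 go.py 0.648 -0.228 0.14 11.3
```

```text
t 35.5 at [ 0.4813 -0.0965  0.0878] [179.9  -0.2  11.2] F [-0.1  0.1 -0.7] gap mm 59.6
turn [ 0.1 -0.2 -0.1] shift cm (axes now) [-0.12 -0.02  0.12] (axes after turn) [-0.12 -0.02  0.13]
t 36.0 at [ 0.4783 -0.0956  0.1482] [-1.799e+02  1.000e-01  1.120e+01] F [-0.1  0.5 -3.2] gap mm 59.3
turn [-0.1  0.1 -0.1] shift cm (axes now) [14.07 16.3   0.76] (axes after turn) [14.05 16.31  0.82]
```

```bash
python3 -m jog '0 0 0 0.6 1 -0.5 5;0 0 0 1 2 -0.5 5;0 0 0 1.5 3 -0.3 5;0 0 0 1.5 3 0 5;0 0 0 1.5 3 0 5;0 0 0 1.2 2 0 5;0 0 0 0.8 1.2 0 5;0 0 0 0.4 0.6 0 5;0 0 0 0 0 0 5;0 0 0 0 0 0 5' >/dev/null; python3 -c "
from h import *
c=eyes.calibration('wrist');np.save('w7.npy',c,allow_pickle=True);snap('wrist','w7')";python3 go.py 0.648 -0.228 0.12 11.3
```

```text
t 37.1 at [ 0.5956 -0.2426  0.1505] [-179.5    0.8   11.3] F [ 0.2 -0.7 -2.6] gap mm 59.3
turn [-0.5  0.8 -0. ] shift cm (axes now) [ 5.46 -0.38  2.97] (axes after turn) [ 5.42 -0.4   3.05]
```

View pics/w7.png

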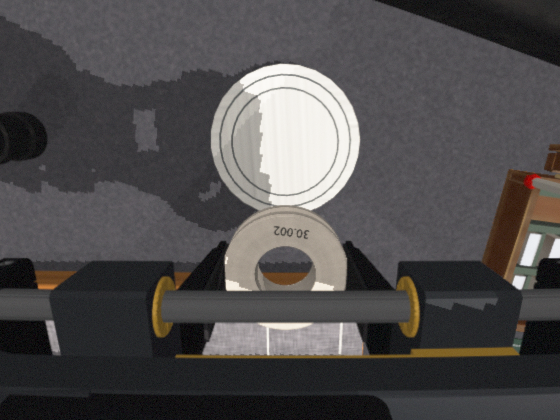

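```bash
python3 - <<'E'
from h import *
c=np.load("w7.npy",allow_pickle=True).item()
for uv,z in [((285,140),.008),((285,64.5),.008),((211,140),.008),((359,140),.008),((285.2,140.5),.008),((286,267),.0877)]: print(uv,np.round(onz(c,*uv,z)[:2],4))
E
python3 -m jog '-0.5 0.8 0 1 -0.1 0 5;0 0 0 1.5 -0.1 0 5;0 0 0 1.5 -0.1 0.4 5;0 0 0 0.8 0 0.8 5;0 0 0 0.3 0 0.8 5;0 0 0 0 0 0.4 5;0 0 0 0 0 0 5;0 0 0 0 0 0 5' >/dev/null;python3 go.py 0.648 -0.228 0.0908 11.3
```

```text
(285, 140) [ 0.6504 -0.2304]
(285, 64.5) [ 0.6968 -0.2211]
(211, 140) [ 0.6407 -0.1817]
(359, 140) [ 0.6602 -0.2788]
(285.2, 140.5) [ 0.6501 -0.2306]
(286, 267) [ 0.596  -0.2425]
t 37.9 at [ 0.6488 -0.2252  0.123 ] [-180.     0.    11.5] F [-0.4  0.7 -3.3] gap mm 58.9
turn [-0.   0.   0.2] shift cm (axes now) [-0.13  0.26  3.22] (axes after turn) [-0.13  0.26  3.22]
```

```bash
python3 -m jog '0 0 0 0 0.45 0.6 5;0 0 0 0 0 1 5;0 0 0 0 0 0.7 5;0 0 0 0 0 0.3 5;0 0 0 0 0 0.1 5;0 0 0 0 0 0 5;0 0 0 0 0 0 5' >/dev/null;python3 go.py 0.6495 -0.230 0.0908 11.3
```

```text
t 38.6 at [ 0.6486 -0.2309  0.0935] [-1.80e+02  1.00e-01  1.14e+01] F [ 0.  -1.3 -2.9] gap mm 59.2
turn [-0.   0.1  0.1] shift cm (axes now) [ 0.1  -0.07  0.27] (axes after turn) [ 0.1  -0.07  0.27]
```

```bash
python3 -m jog '0 0 0 0.1 0 0.12 5;0 0 0 0 0 0.08 5;0 0 0 0 0 0.03 5;0 0 0 0 0 0 5' >/dev/null;python3 go.py 0.6495 -0.230 0.0908 11.3;python3 -m jog '0 0 0 0 0 0 8.5;0 0 0 0 0 0 8.5;0 0 0 0 0 0 8.5;0 0 0 0 0 0 8.5;0 0 0 0 0 0 8.5;0 0 0 0 0 -0.8 8.5;0 0 0 0 0 -1.5 8.5;0 0 0 -0.5 0 -2 8.5;0 0 0 -1 0 -3 8.5;0 0 0 -2 0 -3 8.5' >/dev/null;python3 -m jog '0 0 0 -2 0 -1 8.5;0 0 0 -1 0 0 8.5;0 0 0 0 0 0 8.5;0 0 0 0 0 0 8.5'>/dev/null; python3 -c "
from h import *
c=eyes.calibration('wrist');np.save('w8.npy',c,allow_pickle=True);snap('wrist','w8')";python3 go.py 0.479 0.0647 0.2 101.4
```

```text
t 39.0 at [ 0.6504 -0.2308  0.0922] [180.   -0.   11.4] F [ 0.4  0.1 -3.7] gap mm 59.0
turn [ 0.  -0.   0.1] shift cm (axes now) [-0.07 -0.1   0.14] (axes after turn) [-0.07 -0.1   0.14]
t 40.5 at [ 0.5868 -0.2431  0.2189] [179.8  -0.5  11.4] F [-0.2 -0.5 -0. ] gap mm 84.9
turn [  0.5  -0.2 -90. ] shift cm (axes now) [ -4.48 -32.31   1.75] (axes after turn) [32.31 -4.49  1.89]
```

View pics/w8.png

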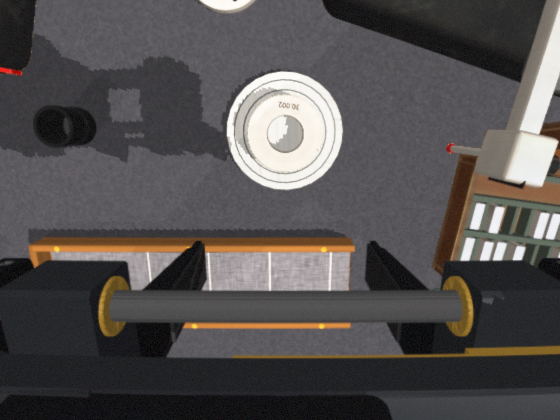

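```bash
python3 - <<'E'
from h import *
c=np.load("w8.npy",allow_pickle=True).item(); im=cv2.imread("pics/w8.png"); g=cv2.cvtColor(im,6)
m=(g[40:220,190:380]>150).astype(np.uint8)
ct=max(cv2.findContours(m,0,2)[0],key=cv2.contourArea); e=cv2.fitEllipse(cv2.convexHull(ct)); pc=np.array(e[0])+[190,40]; print("plate",pc,e[1],onz(c,*pc,.008))
for uv in [(285,131),(285.5,133)]: print("ring top",onz(c,*uv,.028))
print(onz(c,242,132,.028),onz(c,328,132,.028))
E
```

```text
plate [284.26225281 130.14366913] (115.58610534667969, 118.24555969238281) [ 0.65026225 -0.23019627  0.008     ]
ring top [ 0.64997591 -0.23083951  0.028     ]
ring top [ 0.64851003 -0.23154853  0.028     ]
[ 0.64234618 -0.19700937  0.028     ] [ 0.65615036 -0.26499866  0.028     ]
```

```bash
python3 -m jog '0 0 0 -0.6 -1.5 0 9.5;0 0 0 -1 -3 0 9.5;0 0 0 -1 -4 0 9.5;0 0 0 -1 -4 0 9.5;0 0 0 -0.6 -4 0 9.5;0 0 0 -0.4 -4 0 9.5;0 0 0 0 -4 0 9.5;0 0 0 0 -3.5 0 9.5;0 0 0 0 -2 0 9.5;0 0 0 0 -1 0 9.5' >/dev/null;  python3 -m jog '0 0 -4 0 0 0 9.5;0 0 -8 0 0 0 9.5;0 0 -8.5 0 0 0 9.5;0 0 -8.5 0 0 0 9.5;0 0 -8.5 0 0 0 9.5;0 0 -8.5 0 0 0 9.5;0 0 -8.5 0 0 0 9.5;0 0 -8.5 0 0 0 9.5;0 0 -8.5 0 0 0 9.5;0 0 -8.5 0 0 0 9.5' >/dev/null;python3 -m jog '0 0 -6 0 0 0 9.5;0 0 -3 0 0 0 9.5;0 0 0 0 0 0 9.5;0 0 0 0 0 0 9.5' >/dev/null;python3 go.py 0.479 0.0647 0.14 101.4
```

```text
t 42.9 at [0.48   0.0624 0.1986] [-178.7   -0.3  102.1] F [-0.4 -0.6 -1.4] gap mm 95.1
turn [-1.3 -0.3  0.7] shift cm (axes now) [0.21 0.08 5.86] (axes after turn) [ 0.24 -0.05  5.86]
```

```bash
python3 -m jog '-1.3 -0.3 0.7 0.2 0 0.5 9.5;0 0 0 0 0 1.3 9.5;0 0 0 0 0 2 9.5;0 0 0 0 0 2 9.5;0 0 0 0 0 2 9.5;0 0 0 0 0 1.4 9.5;0 0 0 0 0 0.7 9.5;0 0 0 0 0 0.3 9.5;0 0 0 0 0 0 9.5;0 0 0 0 0 0 9.5' >/dev/null;python3 go.py 0.479 0.0647 0.0892 101.4
```

```text
t 43.9 at [0.4796 0.0635 0.0889] [-179.8   -0.   101. ] F [ 0.8 -0.5 -0.1] gap mm 94.9
turn [-0.2 -0.1 -0.4] shift cm (axes now) [ 0.13 -0.04 -0.03] (axes after turn) [ 0.13 -0.04 -0.03]
```

```bash
python3 -m jog '-0.2 0 -0.4 0.1 0 0 9.5;0 0 0 0 0 0 3;0 0 0 0 0 0 3;0 0 0 0 0 0 3;0 0 0 0 0 0 3;0 0 0 0 0 0 3;0 0 0 0 0 0 3;0 0 0 0 0 0 3;0 0 0 0 0 0 3;0 0 0 0 0 0 3' 45 >/dev/null; python3 go.py 0.479 0.0647 0.0892 101.4; python3 -m jog '0 0 0 0 0 -1 3;0 0 0 0 0 -2 3;0 0 0 0 0 -3 3;0 0 0 0 0 -2.5 3;0 0 0 0 0 -1.5 3;0 0 0 0 0 -0.5 3;0 0 0 0 0 0 3'>/dev/null; python3 go.py 0.506 -0.2165 0.2 11.7
```

```text
t 44.9 at [0.4805 0.0646 0.0917] [179.9  -0.  101.5] F [-1.4 -0.6  0.6] gap mm 49.9
turn [ 0.1 -0.   0.1] shift cm (axes now) [ 0.04 -0.14  0.25] (axes after turn) [ 0.04 -0.14  0.25]
t 45.5 at [0.476  0.0645 0.1957] [-1.796e+02 -1.000e-01  1.015e+02] F [ 0.1  0.4 -5. ] gap mm 49.9
turn [-0.4  0.2 89.8] shift cm (axes now) [-28.13  -2.64  -0.48] (axes after turn) [-2.76 28.12 -0.43]
```

```bash
python3 -m jog '0 0 0 -1 -0.2 0 3;0 0 0 -2.2 -0.3 0 3;0 0 0 -3.4 -0.3 0 3;0 0 0 -4 -0.3 0 3;0 0 0 -4 -0.3 0 3;0 0 0 -4 -0.3 0 3;0 0 0 -3.6 -0.3 0 3;0 0 0 -2.6 -0.3 0 3;0 0 0 -1.6 -0.2 0 3;0 0 0 -0.8 0 0 3' >/dev/null;  python3 -m jog '0 0 4 -0.4 0 0 3;0 0 8 0 0 0 3;0 0 8.5 0 0 0 3;0 0 8.5 0 0 0 3;0 0 8.5 0 0 0 3;0 0 8.5 0 0 0 3;0 0 8.5 0 0 0 3;0 0 8.5 0 0 0 3;0 0 8.5 0 0 0 3;0 0 8.5 0 0 0 3' >/dev/null;python3 -m jog '0 0 6 0 0 0 3;0 0 3 0 0 0 3;0 0 0 0 0 0 3;0 0 0 0 0 0 3' >/dev/null;python3 go.py 0.506 -0.2165 0.12 11.7
```

```text
t 48.0 at [ 0.4891 -0.2201  0.1604] [-178.1    3.    11.1] F [ 0.2  0.3 -3.8] gap mm 49.8
turn [-1.9  3.  -0.7] shift cm (axes now) [1.93 0.1  3.94] (axes after turn) [ 1.72 -0.01  4.04]
```

```bash
python3 -m jog '-1.9 3 -0.7 0.9 0 0 3;0 0 0 0.8 0 0.3 3;0 0 0 0 0 1 3;0 0 0 0 0 1 3;0 0 0 0 0 0.6 3;0 0 0 0 0 0.3 3;0 0 0 0 0 0 3;0 0 0 0 0 0 3' >/dev/null;python3 go.py 0.506 -0.2165 0.0937 11.7
```

```text
t 48.8 at [ 0.5045 -0.2158  0.1219] [-179.7    0.3   12. ] F [ 0.1  0.2 -4.3] gap mm 50.2
turn [-0.3  0.3  0.3] shift cm (axes now) [0.15 0.11 2.82] (axes after turn) [0.13 0.1  2.82]
```

```bash
python3 -m jog '-0.3 0.3 0.3 0.15 0.1 0.8 3;0 0 0 0 0 0.8 3;0 0 0 0 0 0.6 3;0 0 0 0 0 0.2 3;0 0 0 0 0 0.1 3;0 0 0 0 0 0 3;0 0 0 0 0 0 3' >/dev/null;python3 go.py 0.506 -0.2165 0.0937 11.7
```

```text
t 49.5 at [ 0.5066 -0.2169  0.0953] [179.9  -0.   11.6] F [ 0.6  0.8 -3.3] gap mm 49.8
turn [ 0.1 -0.  -0.1] shift cm (axes now) [-0.05 -0.05  0.16] (axes after turn) [-0.05 -0.05  0.16]
```

```bash
python3 -m jog '0 0 0 0 0 0.1 3;0 0 0 0 0 0.05 3;0 0 0 0 0 0 3' >/dev/null;python3 go.py 0.506 -0.2165 0.0937 11.7;python3 -m jog '0 0 0 0 0 0 9.5;0 0 0 0 0 0 9.5;0 0 0 0 0 0 9.5;0 0 0 0 0 0 9.5;0 0 0 0 0 0 9.5;0 0 0 0 0 -1 9.5;0 0 0 0 0 -2 9.5;0 0 0 0 0 -3 9.5;0 0 0 0 0 -3 9.5;0 0 0 0 0 -1.5 9.5' >/dev/null;python3 -m jog '0 0 0 0 0 -0.5 9.5;0 0 0 0 0 0 9.5;0 0 0 0 0 0 9.5' >/dev/null; python3 go.py 0.478 0.1455 0.2 101;python3 -c "
from h import *
c=eyes.calibration('wrist');np.save('w9.npy',c,allow_pickle=True);snap('wrist','w9')"
```

```text
t 49.8 at [ 0.5071 -0.2171  0.0945] [ 1.799e+02 -1.000e-01  1.160e+01] F [-0.1  0.2 -4.6] gap mm 50.0
turn [ 0.1 -0.1 -0.1] shift cm (axes now) [-0.09 -0.08  0.08] (axes after turn) [-0.09 -0.08  0.08]
t 51.0 at [ 0.5088 -0.2179  0.2163] [179.5  -0.5  11.6] F [-0.4  0.6 -0.6] gap mm 95.0
turn [  0.8  -0.  -89.4] shift cm (axes now) [  4.29 -36.23   1.35] (axes after turn) [36.26  3.91  1.63]
```

View pics/w9.png

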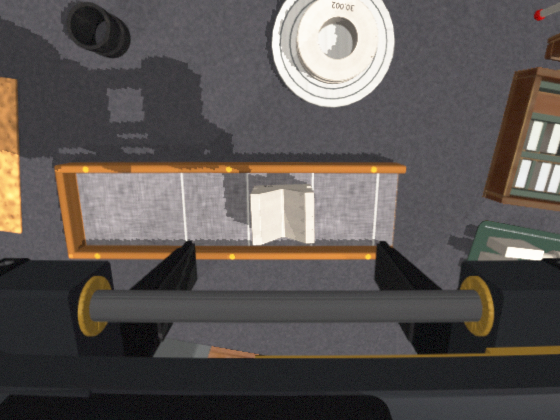

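```bash
python3 -m jog '0 0 0 0.3 -1.5 0 9.5;0 0 0 0.6 -3 0 9.5;0 0 0 0.6 -4 0 9.5;0 0 0 0.6 -4 0 9.5;0 0 0 0.6 -4 0 9.5;0 0 0 0.6 -4 0 9.5;0 0 0 0.5 -4 0 9.5;0 0 0 0.3 -4 0 9.5;0 0 0 0.2 -3.4 0 9.5;0 0 0 0 -2 0 9.5' >/dev/null;  python3 -m jog '0 0 -4 0 -1 0 9.5;0 0 -8 0 0 0 9.5;0 0 -8.5 0 0 0 9.5;0 0 -8.5 0 0 0 9.5;0 0 -8.5 0 0 0 9.5;0 0 -8.5 0 0 0 9.5;0 0 -8.5 0 0 0 9.5;0 0 -8.5 0 0 0 9.5;0 0 -8.5 0 0 0 9.5;0 0 -8.5 0 0 0 9.5' >/dev/null;python3 -m jog '0 0 -6 0 0 0 9.5;0 0 -2.5 0 0 0 9.5;0 0 0 0 0 0 9.5;0 0 0 0 0 0 9.5' >/dev/null;python3 go.py 0.478 0.1455 0.123 101
```

```text
t 53.5 at [0.453  0.1632 0.1843] [-177.4   -0.3  101.7] F [-0.7 -0.8  0. ] gap mm 95.1
turn [-2.6 -0.3  0.7] shift cm (axes now) [-2.27  2.36  6.02] (axes after turn) [-2.21  2.11  6.13]
```

```bash
python3 -m jog '-2.6 -0.3 0.7 -1 0.9 0 9.5;0 0 0 -1 0.9 0 9.5;0 0 0 -0.2 0.3 0 9.5;0 0 0 0 0 0.8 9.5;0 0 0 0 0 1.2 9.5;0 0 0 0 0 1 9.5;0 0 0 0 0 0.4 9.5;0 0 0 0 0 0 9.5;0 0 0 0 0 0 9.5' >/dev/null;python3 go.py 0.478 0.1455 0.123 101
```

```text
t 54.4 at [0.4763 0.1459 0.1436] [-1.796e+02 -1.000e-01  1.009e+02] F [0.2 0.4 0.1] gap mm 95.3
turn [-0.4 -0.1 -0.1] shift cm (axes now) [-0.08  0.17  2.06] (axes after turn) [-0.08  0.15  2.06]
```

```bash
python3 -m jog '-0.4 0 0 0 0.15 0.8 9.5;0 0 0 0 0 0.7 9.5;0 0 0 0 0 0.3 9.5;0 0 0 0 0 0.1 9.5;0 0 0 0 0 0 9.5;0 0 0 0 0 0 9.5' >/dev/null;python3 go.py 0.478 0.1455 0.123 101; python3 -m jog '0 0 0 0 0 0 2.5;0 0 0 0 0 0 2.5;0 0 0 0 0 0 2.5;0 0 0 0 0 0 2.5;0 0 0 0 0 0 2.5;0 0 0 0 0 0 2.5;0 0 0 0 0 0 2.5;0 0 0 0 0 0 2.5;0 0 0 0 0 0 2.5;0 0 0 0 0 0 2.5' 45 >/dev/null; python3 go.py 0.478 0.1455 0.123 101; python3 -m jog '0 0 0 0 0 -1 2.5;0 0 0 0 0 -2 2.5;0 0 0 0 0 -3 2.5;0 0 0 0 0 -2.5 2.5;0 0 0 0 0 -1 2.5;0 0 0 0 0 0 2.5;0 0 0 0 0 0 2.5'>/dev/null; python3 go.py 0.495 -0.158 0.2 101.5
```

```text
t 55.0 at [0.4782 0.1465 0.1237] [ 1.799e+02 -1.000e-01  1.009e+02] F [ 0.3  0.  -0.5] gap mm 95.3
turn [ 0.1 -0.1 -0.1] shift cm (axes now) [-0.1  -0.04  0.07] (axes after turn) [-0.1  -0.04  0.07]
t 56.0 at [0.4785 0.1466 0.1246] [ 1.799e+02 -1.000e-01  1.009e+02] F [-0.3  0.4  0.3] gap mm 35.8
turn [ 0.1 -0.1 -0.1] shift cm (axes now) [-0.1  -0.07  0.16] (axes after turn) [-0.1  -0.07  0.16]
t 56.7 at [0.4718 0.1452 0.2139] [-1.790e+02 -1.000e-01  1.009e+02] F [-0.4  0.6 -7.4] gap mm 35.7
turn [-1.  -0.1 -0.6] shift cm (axes now) [-30.21  -3.44   1.42] (axes after turn) [-30.18  -3.77   1.39]
```

```bash
python3 -m jog '0 0 0 -1 -0.2 0 2.5;0 0 0 -2.2 -0.3 0 2.5;0 0 0 -3.4 -0.4 0 2.5;0 0 0 -4 -0.4 0 2.5;0 0 0 -4 -0.4 0 2.5;0 0 0 -4 -0.4 0 2.5;0 0 0 -4 -0.4 0 2.5;0 0 0 -3 -0.3 0 2.5;0 0 0 -2 -0.2 0 2.5;0 0 0 -1.2 0 0 2.5' >/dev/null;  python3 -m jog '0 0 0 -0.6 0 0 2.5;0 0 0 -0.3 0 0 2.5;0 0 0 0 0 0 2.5;0 0 0 0 0 0 2.5' >/dev/null;python3 go.py 0.495 -0.157 0.15 101.5
```

```text
t 58.1 at [ 0.489  -0.1661  0.1941] [-177.3   -0.7  101.1] F [ 1.3  0.3 -6.2] gap mm 36.0
turn [-2.7 -0.7 -0.4] shift cm (axes now) [0.72 0.97 4.38] (axes after turn) [0.77 0.77 4.41]
```

```bash
python3 -m jog '-2.7 -0.7 -0.4 0.4 0.4 0 2.5;0 0 0 0.3 0.3 0.4 2.5;0 0 0 0 0 1 2.5;0 0 0 0 0 1.2 2.5;0 0 0 0 0 0.7 2.5;0 0 0 0 0 0.2 2.5;0 0 0 0 0 0 2.5;0 0 0 0 0 0 2.5' >/dev/null;python3 go.py 0.495 -0.157 0.1266 101.5
```

```text
t 58.9 at [ 0.494  -0.1543  0.1544] [-1.798e+02 -1.000e-01  1.018e+02] F [-0.3 -0.2 -5.9] gap mm 35.7
turn [-0.2 -0.1  0.3] shift cm (axes now) [-0.29  0.06  2.78] (axes after turn) [-0.29  0.05  2.78]
```

```bash
python3 -m jog '-0.2 0 0.3 -0.2 0 0.8 2.5;0 0 0 0 0 0.8 2.5;0 0 0 0 0 0.6 2.5;0 0 0 0 0 0.2 2.5;0 0 0 0 0 0.1 2.5;0 0 0 0 0 0 2.5;0 0 0 0 0 0 2.5' >/dev/null;python3 go.py 0.495 -0.157 0.1266 101.5
```

```text
t 59.6 at [ 0.4949 -0.157   0.128 ] [ 1.800e+02 -1.000e-01  1.014e+02] F [-0.3 -0.  -5.8] gap mm 35.6
turn [ 0.  -0.1 -0.1] shift cm (axes now) [-0.    0.01  0.14] (axes after turn) [-0.    0.01  0.14]
```

```bash
python3 -m jog '0 0 0 0 0 0.1 2.5;0 0 0 0 0 0.06 2.5;0 0 0 0 0 0 2.5' >/dev/null;python3 go.py 0.495 -0.157 0.1266 101.5;python3 -m jog '0 0 0 0 0 0 9.5;0 0 0 0 0 0 9.5;0 0 0 0 0 0 9.5;0 0 0 0 0 0 9.5;0 0 0 0 0 0 9.5;0 0 0 0 0 0 9.5;0 0 0 0 0 -1 9.5;0 0 0 0 0 -2 9.5;0 0 0 0 0 -3 9.5;0 0 0 0 0 -2 9.5' >/dev/null;python3 -m jog '0 0 0 0 0 -0.5 9.5;0 0 0 0 0 0 9.5;0 0 0 0 0 0 9.5' >/dev/null; python3 go.py 0.4773 0.2218 0.2 100.8
```

```text
t 59.9 at [ 0.4954 -0.1571  0.127 ] [179.9  -0.  101.4] F [-0.2  0.7 -6.1] gap mm 35.6
turn [ 0.1 -0.  -0.1] shift cm (axes now) [ 0.02 -0.03  0.04] (axes after turn) [ 0.02 -0.03  0.04]
t 61.2 at [ 0.498  -0.1584  0.2229] [179.3   0.3 101.4] F [-0.6 -0.  -0.3] gap mm 95.1
turn [0.7 0.3 0.6] shift cm (axes now) [37.69  5.47  2.13] (axes after turn) [37.74  5.09  2.29]
```

```bash
python3 -m jog '0 0 0 1.5 0.4 0 9.5;0 0 0 3 0.7 0 9.5;0 0 0 4 0.7 0 9.5;0 0 0 4 0.7 0 9.5;0 0 0 4 0.7 0 9.5;0 0 0 4 0.6 0 9.5;0 0 0 4 0.6 0 9.5;0 0 0 4 0.5 0 9.5;0 0 0 3.4 0.3 0 9.5;0 0 0 2 0 0 9.5' >/dev/null;  python3 -m jog '0 0 0 1 0 0 9.5;0 0 0 0.5 0 0 9.5;0 0 0 0 0 0 9.5;0 0 0 0 0 0 9.5' >/dev/null;python3 go.py 0.4773 0.2218 0.13 100.8
```

```text
t 62.6 at [0.4673 0.2202 0.2056] [-179.1   -0.   101.4] F [ 1.1 -0.6  0.2] gap mm 94.8
turn [-0.9 -0.   0.6] shift cm (axes now) [-0.05  1.13  7.55] (axes after turn) [-0.03  1.01  7.56]
```

```bash
python3 -m jog '-0.9 0 0.6 0 0.6 0 9.5;0 0 0 0 0.4 0.6 9.5;0 0 0 0 0 1.5 9.5;0 0 0 0 0 2 9.5;0 0 0 0 0 2 9.5;0 0 0 0 0 1 9.5;0 0 0 0 0 0.4 9.5;0 0 0 0 0 0 9.5;0 0 0 0 0 0 9.5' >/dev/null;python3 go.py 0.4773 0.2218 0.1097 100.8
```

```text
t 63.5 at [0.4794 0.2181 0.1242] [180.    0.  100.3] F [-1.2  0.9  0.2] gap mm 94.9
turn [ 0.   0.  -0.5] shift cm (axes now) [ 0.41 -0.14  1.45] (axes after turn) [ 0.41 -0.14  1.45]
```

```bash
python3 -m jog '0 0 -0.5 0.3 -0.1 0.7 9.5;0 0 0 0.1 0 0.4 9.5;0 0 0 0 0 0.2 9.5;0 0 0 0 0 0 9.5;0 0 0 0 0 0 9.5' >/dev/null;python3 go.py 0.4773 0.2218 0.1097 100.8; python3 -m jog '0 0 0 0 0 0 3;0 0 0 0 0 0 3;0 0 0 0 0 0 3;0 0 0 0 0 0 3;0 0 0 0 0 0 3;0 0 0 0 0 0 3;0 0 0 0 0 0 3;0 0 0 0 0 0 3' 20 >/dev/null; python3 go.py 0.4773 0.2218 0.1097 100.8; python3 -m jog '0 0 0 0 0 0 3;0 0 0 0 0 -1 3;0 0 0 0 0 -2 3;0 0 0 0 0 -3 3;0 0 0 0 0 -2.5 3;0 0 0 0 0 -1 3;0 0 0 0 0 0 3;0 0 0 0 0 0 3'>/dev/null; python3 go.py 0.5137 -0.2718 0.2 101.3
```

```text
t 64.0 at [0.479  0.2229 0.1126] [179.7  -0.  100.9] F [0.5 0.3 0.3] gap mm 95.1
turn [ 0.3 -0.   0.1] shift cm (axes now) [-0.07 -0.19  0.29] (axes after turn) [-0.07 -0.19  0.29]
t 64.8 at [0.4794 0.2229 0.1133] [179.6  -0.  100.9] F [ 0.1 -0.2  0.3] gap mm 48.0
turn [ 0.4 -0.   0.1] shift cm (axes now) [-0.07 -0.23  0.36] (axes after turn) [-0.07 -0.22  0.36]
t 65.6 at [0.4775 0.2223 0.2118] [179.8   0.  100.9] F [ 0.3  1.1 -1.1] gap mm 47.5
turn [ 0.2  0.  -0.4] shift cm (axes now) [-49.21  -5.76   1.17] (axes after turn) [-49.16  -6.13   1.18]
```

```bash
python3 -m jog '0 0 0 0 0 -2 3;0 0 0 0 0 -3 3;0 0 0 -1 -0.2 -1 3;0 0 0 -2 -0.4 0 3;0 0 0 -3 -0.4 0 3;0 0 0 -4 -0.5 0 3;0 0 0 -4 -0.5 0 3;0 0 0 -4 -0.5 0 3;0 0 0 -4 -0.5 0 3;0 0 0 -4 -0.5 0 3' >/dev/null;  python3 -m jog '0 0 0 -4 -0.5 0 3;0 0 0 -4 -0.5 0 3;0 0 0 -4 -0.5 0 3;0 0 0 -4 -0.5 0 3;0 0 0 -3 -0.3 0 3;0 0 0 -2 0 0 3;0 0 0 -1 0 0 3;0 0 0 -0.5 0 0 3;0 0 0 0 0 0 3;0 0 0 0 0 0 3' >/dev/null;python3 go.py 0.5137 -0.2708 0.14 101.3
```

```text
t 67.6 at [ 0.4967 -0.2893  0.2383] [-177.6   -0.8  100.8] F [ 0.7  0.9 -0.4] gap mm 48.0
turn [-2.4 -0.9 -0.4] shift cm (axes now) [1.35 2.44 9.75] (axes after turn) [1.48 2.03 9.83]
```

```bash
python3 -m jog '-2.4 -0.9 -0.4 0.7 1 0 3;0 0 0 0.7 0.9 0.6 3;0 0 0 0 0 1.5 3;0 0 0 0 0 2 3;0 0 0 0 0 2 3;0 0 0 0 0 1.6 3;0 0 0 0 0 0.8 3;0 0 0 0 0 0.3 3;0 0 0 0 0 0 3;0 0 0 0 0 0 3' >/dev/null;python3 go.py 0.5137 -0.2708 0.1153 101.3
```

```text
t 68.6 at [ 0.5126 -0.2648  0.1419] [-1.796e+02 -1.000e-01  1.018e+02] F [-0.5  0.9 -0. ] gap mm 47.6
turn [-0.4 -0.1  0.5] shift cm (axes now) [-0.61  0.01  2.66] (axes after turn) [-0.61 -0.    2.66]
```

```bash
python3 -m jog '-0.4 0 0.5 -0.6 0 0 3;0 0 0 0 0 0.7 3;0 0 0 0 0 0.7 3;0 0 0 0 0 0.5 3;0 0 0 0 0 0.2 3;0 0 0 0 0 0.1 3;0 0 0 0 0 0 3;0 0 0 0 0 0 3' >/dev/null;python3 go.py 0.5137 -0.2708 0.1153 101.3
```

```text
t 69.4 at [ 0.5151 -0.2723  0.1204] [1.797e+02 1.000e-01 1.012e+02] F [ 0.4  0.1 -1.9] gap mm 47.3
turn [ 0.3  0.1 -0.1] shift cm (axes now) [ 0.17 -0.11  0.51] (axes after turn) [ 0.17 -0.11  0.51]
```

```bash
python3 -m jog '0.3 0 0 0.1 -0.1 0.25 3;0 0 0 0 0 0.15 3;0 0 0 0 0 0.06 3;0 0 0 0 0 0 3;0 0 0 0 0 0 3' >/dev/null;python3 go.py 0.5137 -0.2708 0.1153 101.3
```

```text
t 69.9 at [ 0.5141 -0.2715  0.1159] [-1.800e+02  1.000e-01  1.013e+02] F [ 0.2  0.3 -1.6] gap mm 47.5
turn [-0.   0.1 -0. ] shift cm (axes now) [ 0.07 -0.03  0.06] (axes after turn) [ 0.07 -0.03  0.06]
```

Release, rise, back off and look.

```bash
python3 -m jog '0 0 0 0 0 0.05 3;0 0 0 0 0 0 9.5;0 0 0 0 0 0 9.5;0 0 0 0 0 0 9.5;0 0 0 0 0 0 9.5;0 0 0 0 0 0 9.5;0 0 0 0 0 -1 9.5;0 0 0 0 0 -2 9.5;0 0 0 0 0 -3 9.5;0 0 0 0 0 -4 9.5' >/dev/null;python3 -m jog '0 0 0 0 0 -4 9.5;0 0 0 0 0 -3 9.5;0 0 0 -3 0 -1 9.5;0 0 0 -3 0 0 9.5;0 0 0 -2 0 0 9.5;0 0 0 -1 0 0 9.5;0 0 0 0 0 0 9.5;0 0 0 0 0 0 9.5;0 0 0 0 0 0 9.5;0 0 0 0 0 0 9.5'; python3 - <<'E'
from h import *
c=eyes.calibration('wrist');np.save('w10.npy',c,allow_pickle=True);snap('wrist','w10')
im=snap("top","t2"); a=cv2.imread("pics/top0.png")
f=lambda i:cv2.resize(i[125:295,310:450],(400,486),interpolation=cv2.INTER_CUBIC)
cv2.imwrite("pics/t2c.png",np.hstack([f(a),f(im)]))
E
```

```text
time_s: 71.9
position: [0.5322, -0.3596, 0.3133]
orientation: [3.137, 0.007, 1.77]
force: [-0.3, -0.3, 0.0]
finger_gap: 0.993
```

View pics/w10.png

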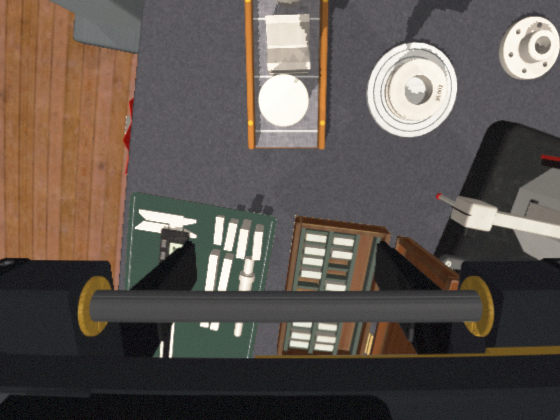

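View pics/t2c.png

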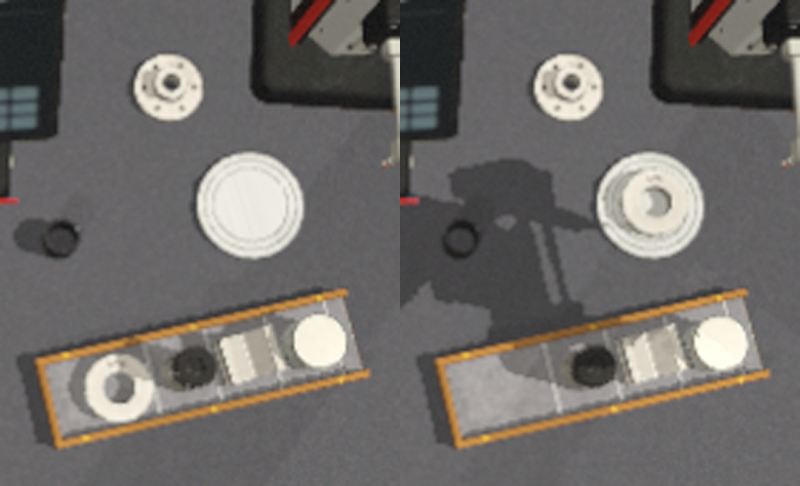

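```bash
python3 -c "
from h import *
print(order.finish_job())"
```

```text
the job is handed in; nothing more can be done
None
```

The job is handed in, at about 72 s of the 136 s allowed; no verdict was reported. The jar, cylinder square and V-block went onto the cork mat. Then the ring went onto the measuring plate, and the three went back into the rack.

**Last checks:**
- **Ring:** a wrist picture put its centre within about 2 mm of the plate's centre (limit 12 mm). The final top view agrees once the height difference is allowed for.
- **Jar, cylinder square and V-block:** the before and after top views show each within about 2 mm of where it started (limit 15 mm), all upright.
- **Bystanders:** the flange and magnifier look unmoved in that same comparison. The oil bottle lay outside the crop and was not compared, but the arm stayed clear of it.
- **Robot:** the arm ended clear of everything with the gripper open.

**What disagreed or went off plan:**
- The V-block gripped at about 50 mm along the rack, where the description gives 42 mm. This did not affect the placing.
- My first approach to the jar stopped too fast: the arm rebounded and the fingers closed to about 52 mm above it. I reopened and corrected the pose before gripping; the jar was not moved.
- Fast moves overshot by up to about 2 cm and sagged in height, so I corrected the pose before each placing.
- Two of the three plate-centre measurements agreed within 1 mm. The third was about 3 mm off, and I aimed near the agreeing pair.

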